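Set up a plate for a square cut: fence, square, clamp

TASK

Set the aluminium plate up for a grinder cut: push it back until its rear edge lies flush along the fence of the cutting fixture, and lay the engineer's square on it as the cutting guide, with the stock flush against the plate's front edge and the outer edge of the blade on the scribed line and the blade on the clamp's side of it. Then throw the toggle clamp's handle fully down, so that its rubber foot pins the blade to the plate.

Things in the scene. Friction and masses are not known exactly. Their poses are not given: they have to be found in the camera images.
- fixture: Cutting fixture bolted to the bench: dark steel base 15 mm thick, bright steel fence across its far side, toggle clamp on its left. Origin on the bench under the middle of a plate that is home; x towards the fence, y left, z up. Fence: front face at x = 75 mm, y -97 to 87, top at z = 33. Base: upper face z = 15, front end x = -50 (a plate that is home overhangs it by 25 mm).
- plate: Loose aluminium plate, 150 (x, front to back) x 160 (y) x 8 mm, about 0.5 kg, on the fixture's base, 9 to 22 mm short of the fence and up to 3 degrees askew. Origin at the centre of its underside; x towards the fence, y left, z up. Front edge at x = -75, rear edge at x = 75 mm. Home: x = 0 in the fixture's frame, square to it.
- line_front (a point): Front end of the thin dark line scribed front to back across the plate: on the front edge at plate x = -75, y = -19 mm, on the upper face (z = 8 mm). Axes as the plate's; the line runs along x, parallel to the plate's sides, over its whole depth.
- square_grip (a point): Engineer's square, 0.24 kg; this point is the middle of its dark steel stock's thickness and height. x along the blade away from the stock, y along the stock, z up. Stock: x -9 to 9, y -52 to 36, z -13 to 13 mm. Steel blade: x 9 to 149, y -52 to -14, z -4 to 0. The 9 mm of stock below the blade bear (face x = 9) on a part's edge. Centre of mass x = 40, y = -21.
- square_corner (a point): Corner of the square where the blade's outer edge (y = -52 mm in the square's frame) meets the stock's bearing face, on the blade's underside: (9, -52, -4 mm) from square_grip, same axes. In the finished set-up it coincides with line_front.
- blade_tip (a point): Far end of the blade's outer edge, on its underside, 140 mm along x from square_corner. Axes as square_grip.
- flat_bar: Loose flat bar offcut, 55 x 150 x 10 mm, on the bench to the right of the fixture. At the start the square's blade lies on it, the stock hanging past the bar's end 1 mm above the bench; the bar reaches from x 11 to 161 and y -50 to 6 mm in the square's frame. Origin at the centre of its underside, y along its length.
- clamp_handle (a joint): Toggle clamp handle's angle about its pin, rad: 0 clamped (handle lies to the left, rising 8 degrees), larger as it is lifted, at most 1.4; starts nearly upright at 1.1 to 1.3 and stays where it is left (some 3 to 6 N at the grip move it). The clamp arm is linked to it and comes down with it; the foot meets the blade at about 0.01.
- handle_grip (a point): Middle of the clamp handle's black round grip, 18 mm across and 78 mm long, 95 mm from the hinge pin; the free end is 39 mm further out. Clamped, it is at fixture x = 37, y = 228, z = 67 mm. Pinched firmly it turns stiffly in the fingers and lags; pressing on it from above seats it (about 12 N).
- handle_hinge (a point): Middle of the handle's hinge pin, fixed on the fixture at x = 37, y = 134, z = 54 mm. Axes as the fixture's; the pin runs along x. At joint value q the grip's middle lies from here at 95 mm x (0, cos(q + 0.14), sin(q + 0.14)).
- clamp_arm: The clamp's arm, two aluminium bars 130 mm long in the plane fixture x = 37 mm, raised at the start. Origin on its pin (fixture x = 37, y = 115, z = 49 mm); a rubber foot 16 mm across sits 115 mm from the pin and, closed, presses at fixture x = 37, y = 0 mm, 27 mm above the bench.

How it is judged (in metres and radians):
At the end, for the whole second after the job is handed in: Plate's rear edge within 2.5 mm and 1.1 degrees of the fence; square lying flat on it, stock within 3 mm and 1.1 degrees of the plate's front edge, blade's outer edge within 4 mm of the line at both ends; clamp handle below 0.05 rad with its foot pressing on the blade; all at rest (x of plate in the frame of fixture above -0.0025 m and angle between the x axis of plate and the x axis of fixture, either way round below 0.02 rad and x of square_corner in the frame of line_front between -0.003 and 0.003 m and y of square_corner in the frame of line_front between -0.004 and 0.004 m and y of blade_tip in the frame of line_front between -0.004 and 0.004 m and z of square_corner in the frame of line_front between -0.003 and 0.003 m and angle between the x axis of square_grip and the x axis of plate, either way round below 0.02 rad and angle between square_grip's own z axis and vertical below 0.04 rad and value of joint clamp_handle below 0.05 rad and contact force between clamp_arm and anything else above 1 N and linear speed of plate below 0.01 m/s); the robot touches nothing.
It also fails if it takes over 61 s, if anything falls off the work surface, if the arm or the gripper's body presses on something with over 40 N, if the wrist force passes 120 N, or if a joint passes its speed limit or range.

ROBOT

A 6-joint arm with a two-finger parallel gripper is mounted at the origin on a cart in front of the work surface, level with it; the furniture and walls round the work are solid. World frame = base frame: x ahead of the robot, y to its left, z up, the work surface at z = 0. Lengths are in mm, angles in rad, forces in N, time in s.
With the tool pointing down it reaches from about 275 to 750 mm from the base axis. Payload 10.2 kg.
Tool frame: the origin (TCP) lies between the finger pads; the fingertips stand 11 mm ahead of it and the grasp point (between the pads) lies 8 mm behind it (ctrl.tip_extent is the distance from the TCP to the fingertips, in mm); z points along the fingers, y is the direction in which the jaws open and shut (so a half turn about z gives the same grasp; the last joint's range is limited). The gripper opens to 85 mm and grips with 20 to 120 N. Pads are 22 mm wide; open, the fingers measure 114 mm over their backs; the gripper's body (76 mm by 85 mm) begins 54 mm behind the grasp point. The pads swing forward as they close: fully open they stand 13 mm farther back than shut.
Start: joints at [-1.54, 0.313, 1.498, -0, 1.331, -0.223], TCP at [131.806, -508.191, 242.294] pointing down, gripper open.
Joint ranges: [-2.94, 2.94], [-0.97, 2.17], [0.19, 2.56], [-1.23, 4.37], [0.02, 3.11], [-2.88, 2.88]. Speed limits (rad/s): [2.39, 2.39, 3.01, 3.14, 3.14, 3.14].

INTERFACE

Orientations are given as a unit quaternion [w, x, y, z].
In Python, from rig import ctrl gives the robot as it stands.
- The arm moves only by the tool apply_moves, never from a script. Its argument "commands" is a list of rows, each a list of 5 numbers: the finger opening in cm, from 0 to 8.54, then the shift along the tool's x, y, z in cm, then the turn about the tool's z in rad. In form: [[jaw, dx, dy, dz, roll], ...]. A call has 1 to 12 rows; each row shifts and turns the commanded pose from where the row before left it, along the tool's axes as they then stand; what a row does not reach is not made up. A row lasts 1/12 s, in which the tool goes at most 41.7 mm and 7.16 degrees, less where a joint would pass 70% of its speed; a pose out of reach is approached as far as the arm can. A call with a gripper value outside its range is refused whole. The fingers move at their own pace and stop on an object; "squeeze" is the grip in N (left out, the last holds). Time passes only in rows, so rows that do not move let the fingers close. It gives the time, the measured TCP pose, the force and the opening at its end, in the units of the state.
- ctrl.sense(): the state, without advancing time (a new reading comes with each control period).
- ctrl.capture(name): name is "side" or "top" or "wrist"; returns the picture (480x640x3 uint8, red, green, blue); there is no depth.
- ctrl.camera_info(name): a dict with "fov_y" (degrees; the focal length in pixels is half the picture's height over the tangent of half this angle, whatever the lens; pixels are square), "cx", "cy" (the principal point, pixels), "dist_coeffs" ([k1, k2, p1, p2, k3] as OpenCV has them; the pictures are not rectified), "camera_from_world" (4x4, takes a point from world to camera coordinates). Camera axes: x right, y down, z forward; pixel columns grow to the right and rows downward; lengths in mm; the calibration is good to about 2 mm. A picture is of the moment at which its call begins: read the wrist's pose just before it. camera_info takes no time and is no camera call; for the wrist camera it gives the pose at the moment of the call.
- ctrl.finish_job(): hands the job in, once; it reports no verdict.
The state is a dict: "time_s": time; "joints": joint angles; "dq": joint speeds; "tau": joint torques, N m; "eef_pos": TCP position; "ee_rot": TCP orientation; "force": force on the tool from outside, world axes, zero at the start; "wrist_torque": the same for the moment, N m; "grip_width": opening from 0.0 (shut) to 1.0 (fully open).
Only numpy, scipy, OpenCV 4.12 (cv2) and the standard library are available. Lean on these libraries where they do the work, as an engineer would, in place of code of your own. Each camera call takes 0.05 s, during which the arm holds its last target.

## Working session

There is one attempt and no reset: what is moved stays moved. The work goes in short steps, Python scripts to look and compute and a tool call to move; the robot and the scene stay as the last step left them, time stands still between calls to the robot, and variables do not carry over. Pictures are saved under pics/ and viewed, and the job is handed in when it is done.

Besides the shell and the picture viewer there is one more tool, called as name([rows], argument=value, ...), one row to a line, values as JSON. apply_moves: Moves the arm, as the interface text tells. Its arguments: {"type":"object","properties":{"commands":{"type":"array"},"squeeze":{"type":"number"}},"required":["commands"]}

```bash
ls; mkdir -p pics
python3 - <<'E'
from rig import ctrl
import cv2
s=ctrl.sense()
print(s, ctrl.tip_extent)
for n in ("side","top","wrist"):
    i=ctrl.camera_info(n); print(n,i)
    cv2.imwrite(f"pics/{n}0.png",ctrl.capture(n)[:,:,::-1])
E
```

```text
pics
{'time_s': 0.0, 'joints': array([-1.54039057e+00,  3.13460693e-01,  1.49844681e+00, -8.12047577e-06,
        1.33099405e+00, -2.23402629e-01]), 'dq': array([-0.00229889,  0.00108949,  0.0010733 ,  0.00199674,  0.00108716,
       -0.00069954]), 'tau': array([-3.29844806e-05, -4.12260747e+01, -2.59746766e+01, -2.45810934e-04,
        4.17982505e-03, -2.35866725e-05]), 'eef_pos': array([ 131.80070752, -507.93318403,  241.72593402]), 'ee_rot': array([-6.51782983e-04,  9.91958129e-01,  1.26564775e-01,  5.91301424e-05]), 'force': array([-0.14409688,  0.5344767 , -0.22688788]), 'wrist_torque': array([0.02799235, 0.02554488, 0.00717583]), 'grip_width': 1.001757306881095} 11.0
side {'fov_y': 54.93809762012999, 'cx': 318.75088181118696, 'cy': 243.75332271051366, 'dist_coeffs': array([-0.07329598,  0.        ,  0.        ,  0.        ,  0.        ]), 'camera_from_world': array([[-9.75698591e-01, -2.18904202e-01,  9.65453023e-03,
         4.81524744e+02],
       [-1.36554520e-01,  5.73010043e-01, -8.08091798e-01,
         1.63393328e+02],
       [ 1.71362548e-01, -7.89772398e-01, -5.8897745
[... 488 characters left out ...]
 2.89050081e-02,  4.25365570e-03, -9.99573112e-01,
         1.16879767e+03],
       [ 0.00000000e+00,  0.00000000e+00,  0.00000000e+00,
         1.00000000e+00]])}
wrist {'fov_y': 68.90295356707018, 'cx': 313.5774528413227, 'cy': 236.8305098940428, 'dist_coeffs': array([-0.02104054,  0.        ,  0.        ,  0.        ,  0.        ]), 'camera_from_world': array([[ 2.51685702e-01, -9.67807149e-01, -1.90533733e-03,
        -5.25333990e+02],
       [-9.23605875e-01, -2.40778073e-01,  2.98291984e-01,
        -3.86768905e+01],
       [-2.89147878e-01, -7.33160467e-02, -9.54472766e-01,
         3.81225092e+02],
       [ 0.00000000e+00,  0.00000000e+00,  0.00000000e+00,
         1.00000000e+00]])}
```

View pics/top0.png

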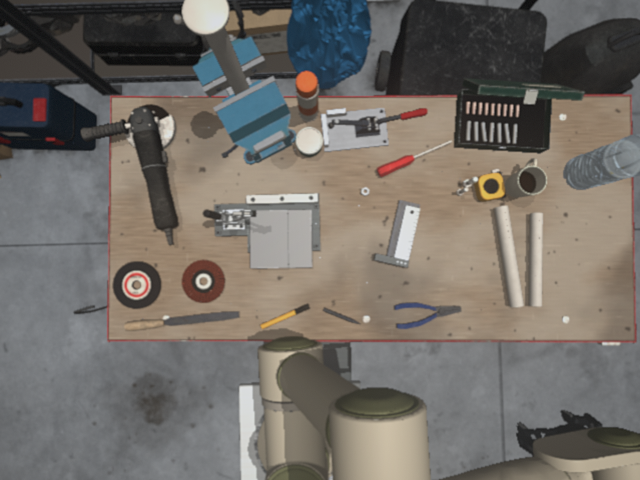

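View pics/side0.png

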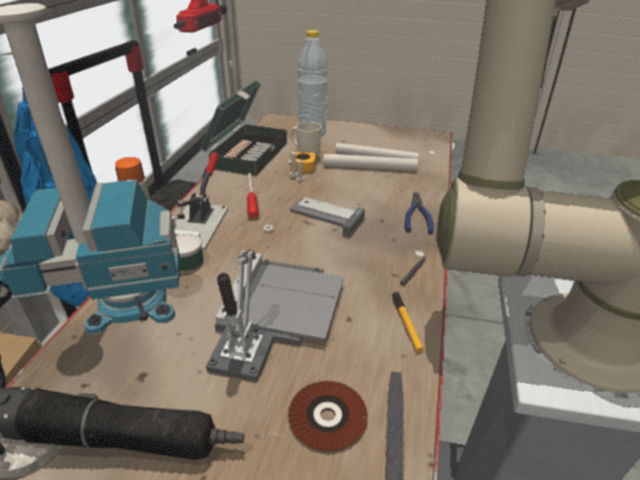

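View pics/wrist0.png

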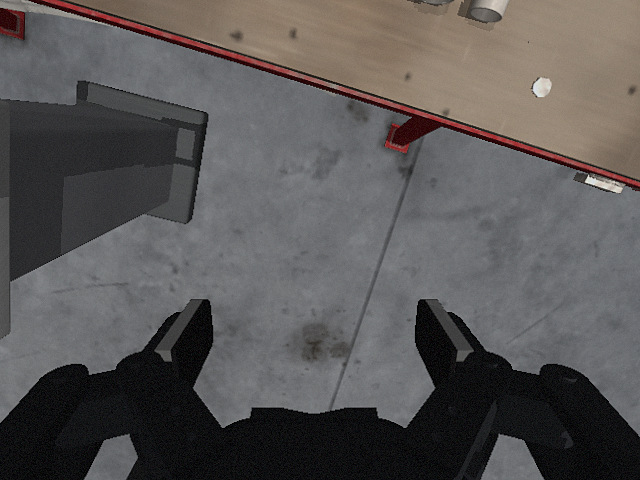

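```bash
cat > h.py <<'E'
from rig import ctrl
import cv2, numpy as np
def K(i):
    f=240/np.tan(np.radians(i["fov_y"]/2)); return np.array([[f,0,i["cx"]],[0,f,i["cy"]],[0,0,1.]])
def shot(n,name):
    i=ctrl.camera_info(n); im=ctrl.capture(n)[:,:,::-1].copy(); cv2.imwrite(f"pics/{name}.png",im)
    np.savez(f"pics/{name}.npz",K=K(i),d=i["dist_coeffs"],T=i["camera_from_world"]); return im
def cal(name): 
    z=np.load(f"pics/{name}.npz"); return z["K"],z["d"],z["T"]
def w(name,pts,z):
    k,d,T=cal(name); p=cv2.undistortPoints(np.array(pts,float).reshape(-1,1,2),k,d).reshape(-1,2)
    r=np.c_[p,np.ones(len(p))]@T[:3,:3]; c=-T[:3,:3].T@T[:3,3]
    s=(np.array(z)-c[2])/r[:,2]; return c+r*s[:,None]
def pr(name,P):
    k,d,T=cal(name); return cv2.projectPoints(np.array(P,float).reshape(-1,3),cv2.Rodrigues(T[:3,:3])[0],T[:3,3],k,d)[0].reshape(-1,2)
def st():
    s=ctrl.sense(); print("t %.2f"%s["time_s"],"tcp",s["eef_pos"].round(1),"q",s["ee_rot"].round(4),"F",s["force"].round(1),"w %.3f"%s["grip_width"],"j",s["joints"].round(2)); return s
E
python3 - <<'E'
from h import *
for n in("top","side","wrist"):
    i=ctrl.camera_info(n); np.savez(f"pics/{n}0.npz",K=K(i),d=i["dist_coeffs"],T=i["camera_from_world"])
    T=i["camera_from_world"]; print(n,(-T[:3,:3].T@T[:3,3]).round(0))
im=cv2.imread("pics/top0.png"); cv2.imwrite("pics/top0c.png",cv2.resize(im[180:290,190:430],None,fx=3.3,fy=3.3,interpolation=cv2.INTER_CUBIC))
im=cv2.imread("pics/side0.png"); cv2.imwrite("pics/side0c.png",cv2.resize(im[180:390,190:380],None,fx=2.8,fy=2.8,interpolation=cv2.INTER_CUBIC))
print(w("top0",[(249,268),(312,268),(247,204),(319,204),(375,262),(410,267)],[23,23,33,33,27,27]).round(0))
E
```

```text
top [ 475.  -60. 1183.]
side [359. 624. 584.]
wrist [ 207. -490.  374.]
[[ 456.  119.   23.]
 [ 451.  -43.   23.]
 [ 620.  120.   33.]
 [ 615.  -65.   33.]
 [ 463. -205.   27.]
 [ 448. -294.   27.]]
```

View pics/top0c.png

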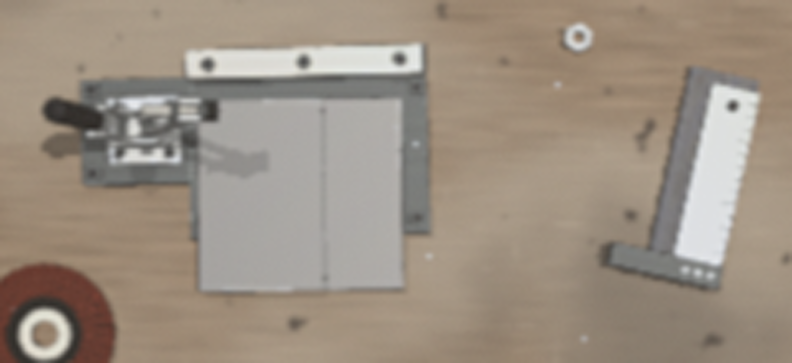

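View pics/side0c.png

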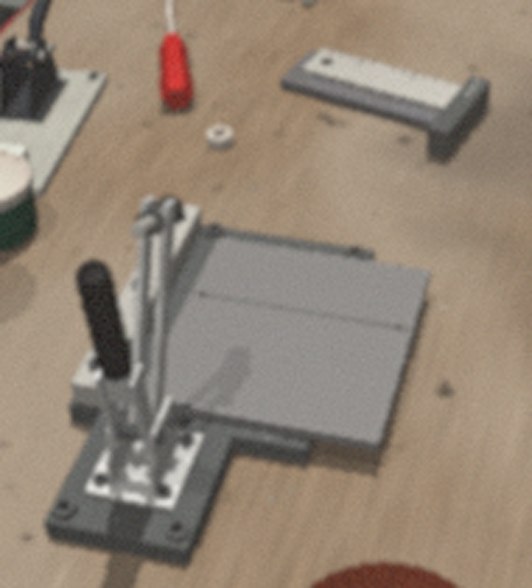

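apply_moves([
  [8.5,2.9,-2.2,-0.4,0],
  [8.5,2.9,-2.2,-0.4,0],
  [8.5,2.9,-2.2,-0.4,0],
  [8.5,2.9,-2.2,-0.4,0],
  [8.5,2.9,-2.2,-0.4,0],
  [8.5,2.9,-2.2,-0.4,0],
  [8.5,2.9,-2.2,-0.4,0],
  [8.5,2.9,-2.2,-0.4,0],
  [8.5,2.9,-2.2,-0.4,0],
  [8.5,2.9,-2.2,-0.4,0],
  [8.5,2.9,-2.2,-0.4,0],
  [8.5,2.9,-2.2,-0.4,0],
])

```text
time_s: 1.15
eef_pos: [403.1, -163.5, 290.5]
ee_rot: [0.0, 0.992, 0.127, 0.0]
force: [-0.2, -1.3, 0.7]
grip_width: 0.994
```

apply_moves([
  [8.5,2.9,-2.2,-0.4,0],
  [8.5,2.9,-2.2,-0.4,0.1],
  [8.5,0,0,0,0.1],
  [8.5,0,0,0,0.05],
  [8.5,0,0,0,0],
  [8.5,0,0,0,0],
])

```text
time_s: 1.65
eef_pos: [447.4, -108.1, 298.1]
ee_rot: [-0.0, 1.0, 0.003, -0.0]
force: [0.1, -0.7, 0.3]
grip_width: 0.997
```

Run:
```python
from h import *
st(); shot("wrist","w1")
```

```text
t 1.65 tcp [ 447.4 -108.1  298.1] q [-1.0e-04  1.0e+00  2.8e-03 -2.0e-04] F [ 0.1 -0.7  0.3] w 0.997 j [-0.49  0.13  1.58 -0.    1.43  1.07]
```

View pics/w1.png

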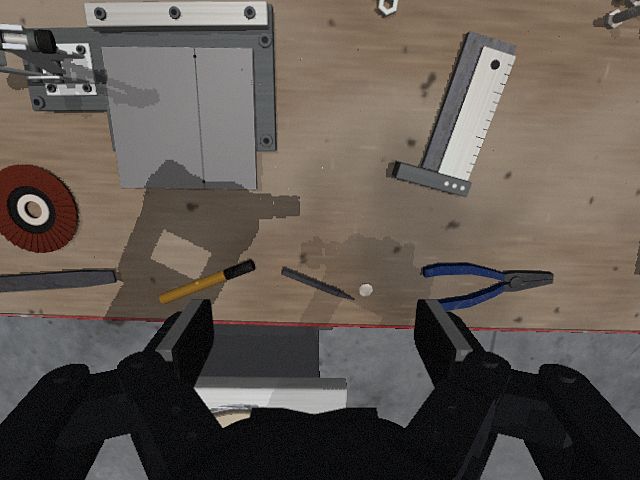

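The wrist view shows the fixture at upper left, plate front corners at about (121,188) and (257,190), and the square at (390–515, 33–195). I'll refine these.

Run:
```python
from h import *
im=cv2.imread("pics/w1.png")
cv2.imwrite("pics/w1a.png",cv2.resize(im[0:200,80:280],None,fx=3,fy=3,interpolation=cv2.INTER_CUBIC))
cv2.imwrite("pics/w1b.png",cv2.resize(im[20:210,370:540],None,fx=3.15,fy=3.15,interpolation=cv2.INTER_CUBIC))
```

```text
(no output)
```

View pics/w1a.png

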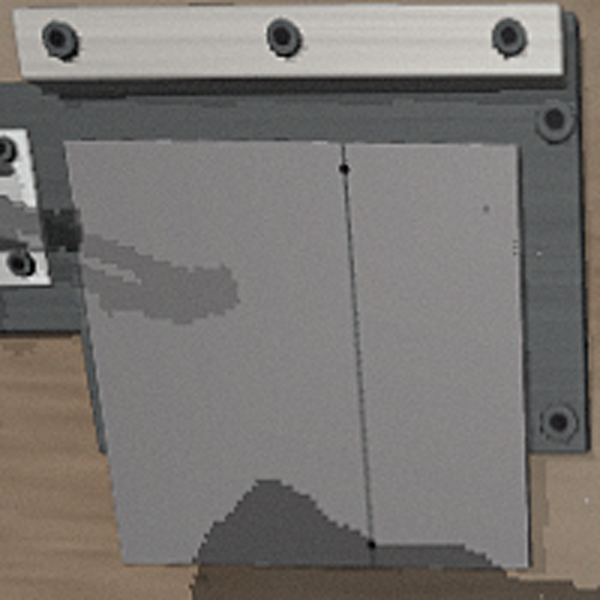

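View pics/w1b.png

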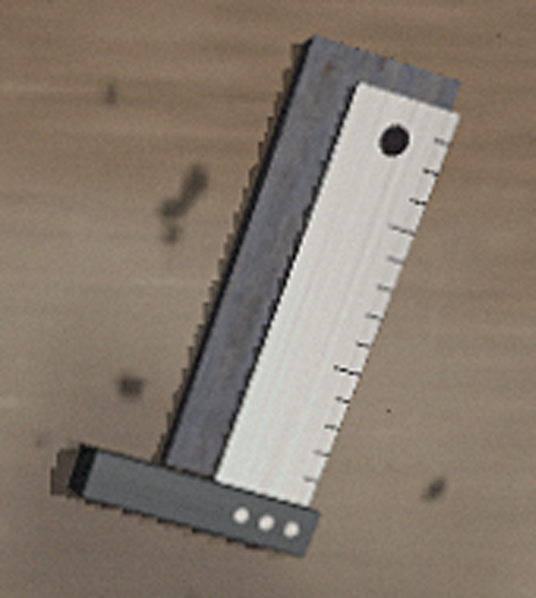

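Run:
```python
from h import *
a=lambda L:[(80+(u+.5)/3-.5,(v+.5)/3-.5) for u,v in L]
b=lambda L:[(370+(u+.5)/3.15-.5,20+(v+.5)/3.15-.5) for u,v in L]
f=w("w1",a([(27,80),(563,75)]),[33]*2); p=w("w1",a([(124,562),(529,567),(519,146),(65,142),(372,566),(343,146)]),[23]*6)
s=w("w1",b([(97,447),(83,495),(305,556),(318,510)]),[27]*4); bl=w("w1",b([(360,82),(459,115),(312,505),(216,478)]),[14]*4)
ang=lambda A,B:np.degrees(np.arctan2(*(B-A)[[1,0]]))
for n,x in(("fence",f),("plate",p),("stock",s),("blade",bl)): print(n,x.round(1).tolist())
print("fence len",np.linalg.norm(f[1]-f[0]),"normal ang",ang(f[1],f[0])-90)
print("plate sizes",[np.linalg.norm(p[(i+1)%4]-p[i]).round(1) for i in range(4)],"ang",ang(p[1],p[0])-90,ang(p[2],p[3])-90,ang(p[1],p[2]),ang(p[0],p[3]),"line",ang(p[4],p[5]))
print("stock sizes",[np.linalg.norm(s[(i+1)%4]-s[i]).round(1) for i in range(4)],ang(s[3],s[0])-90,ang(s[2],s[1])-90,"blade",[np.linalg.norm(bl[(i+1)%4]-bl[i]).round(1) for i in range(4)],ang(bl[2],bl[1]),ang(bl[3],bl[0]))
```

```text
fence [[623.1, 121.3, 33.0], [624.0, -60.9, 33.0]]
plate [[457.0, 118.2, 23.0], [455.7, -41.1, 23.0], [604.2, -43.6, 23.0], [605.9, 116.8, 23.0], [455.8, 20.4, 23.0], [604.2, 18.3, 23.0]]
stock [[488.4, -207.0, 27.0], [471.2, -203.2, 27.0], [449.3, -287.7, 27.0], [466.5, -290.2, 27.0]]
blade [[610.9, -290.9, 14.0], [601.2, -326.8, 14.0], [466.4, -293.5, 14.0], [476.2, -255.8, 14.0]]
fence len 182.17366071655542 normal ang 0.29031213835862957
plate sizes [np.float64(159.3), np.float64(148.5), np.float64(160.4), np.float64(148.9)] ang -0.4663925645026836 -0.5888871853704245 -0.978880151726953 -0.5520947967197749 line -0.8326975983103296
stock sizes [np.float64(17.7), np.float64(87.3), np.float64(17.3), np.float64(86.1)] -14.791888595771937 -14.494470098919393 blade [np.float64(37.2), np.float64(138.8), np.float64(38.9), np.float64(139.1)] -13.875166070754746 -14.590325144696484
```

Run:
```python
from h import *
print(ctrl.tip_extent)
k,d,T=cal("w1"); c=-T[:3,:3].T@T[:3,3]; tcp=np.array([447.4,-108.1,298.1]); print(c-tcp)
for (u,v),yy in(((212,300),42.5),((417,300),-42.5),((212,350),42.5),((190,300),42.5),((440,300),-42.5)):
    q=cv2.undistortPoints(np.array([[[u,v]]],float),k,d)[0,0]; r=T[:3,:3].T@np.r_[q,1]
    s=(tcp[1]+yy-c[1])/r[1]; print((u,v),(c+r*s-tcp).round(1))
im=cv2.imread("pics/w1.png"); cv2.imwrite("pics/w1f.png",cv2.resize(im[280:420,130:500],None,fx=2.1,fy=2.1))
```

```text
11.0
[ 77.38886504  -0.41870933 132.57528171]
(212, 300) [ 7.1 42.5 -1. ]
(417, 300) [ 11.1 -42.5   5.6]
(212, 350) [-13.5  42.5   5.1]
(190, 300) [19.6 42.5 23. ]
(440, 300) [ 23.2 -42.5  28.7]
```

View pics/w1f.png

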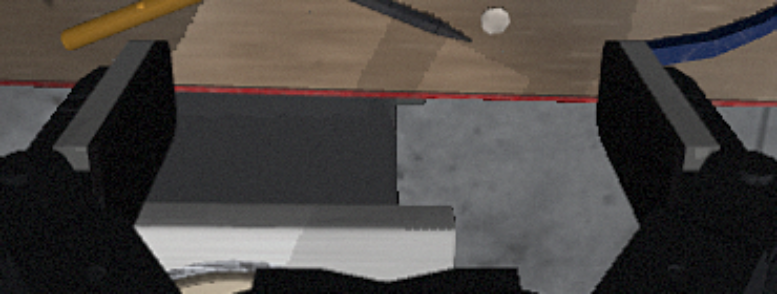

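apply_moves([
  [8.5,-1.1,-3.7,0,0],
  [8.5,-1.1,-3.7,0.5,0],
  [8.5,0,-3.6,1.5,0],
  [8.5,0,-3.6,1.5,0],
  [8.5,0,0,3.5,0],
  [8.5,0,0,3.5,0],
  [8.5,0,0,3.5,0],
  [8.5,0,0,3.5,0],
  [8.5,0,0,3.5,0],
  [8.5,0,0,3.5,0],
  [8.5,0,0,2.5,0],
  [8.5,0,0,1.0,0],
])

```text
time_s: 2.7
eef_pos: [423.2, 37.6, 15.4]
ee_rot: [-0.0, 1.0, 0.002, -0.002]
force: [0.1, 0.5, -0.2]
grip_width: 0.996
```

apply_moves([
  [8.5,0,0,0.5,0],
  [8.5,0,0,0,0],
])

```text
time_s: 2.87
eef_pos: [424.6, 37.5, 12.7]
ee_rot: [-0.0, 1.0, 0.002, -0.001]
force: [0.2, 0.5, 0.5]
grip_width: 0.993
```

Run:
```python
from h import *
st(); shot("wrist","w2"); im=shot("side","s2")
cv2.imwrite("pics/s2c.png",cv2.resize(im[180:400,180:470],None,fx=2.7,fy=2.7,interpolation=cv2.INTER_CUBIC))
```

```text
t 2.87 tcp [424.6  37.5  12.7] q [-1.e-04  1.e+00  2.e-03 -7.e-04] F [0.2 0.5 0.5] w 0.993 j [-0.19  0.46  2.01  0.    0.67  1.38]
```

View pics/w2.png

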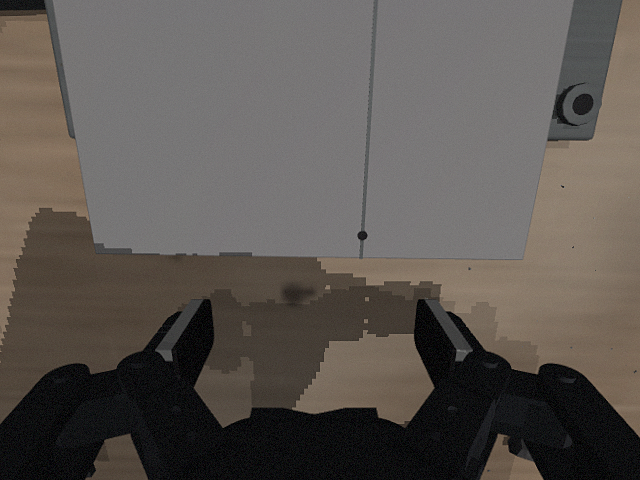

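View pics/s2c.png

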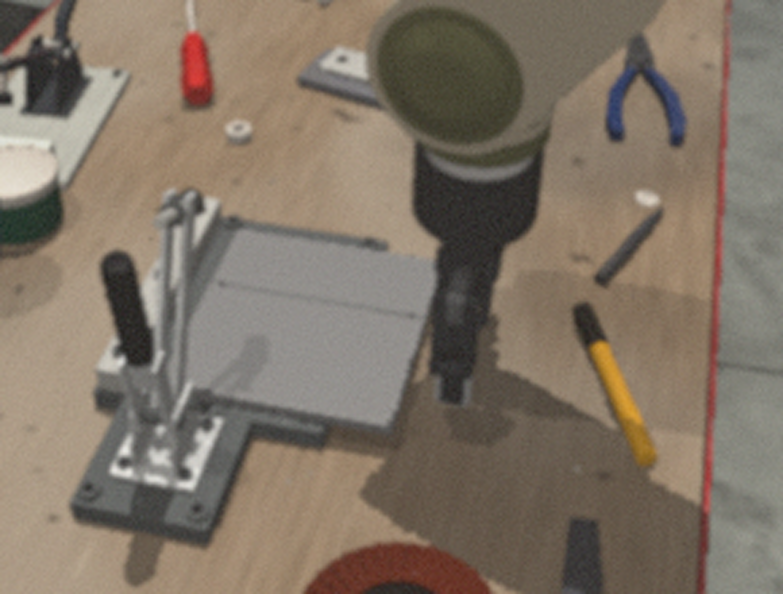

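apply_moves([
  [8.5,0.8,0,0,0],
  [8.5,0.8,0,0,0],
  [8.5,0.4,0,0,0],
  [8.5,0.3,0,0,0],
  [8.5,0.3,0,0,0],
  [8.5,0.3,0,0,0],
  [8.5,0.2,0,0,0],
  [8.5,0.2,0,0,0],
  [8.5,0.1,0,0,0],
  [8.5,0.1,0,0,0],
  [8.5,0.1,0,0,0],
])

```text
time_s: 3.88
eef_pos: [460.5, 38.1, 13.3]
ee_rot: [-0.0, 1.0, 0.002, -0.001]
force: [-5.3, -1.4, 4.6]
grip_width: 0.993
```

apply_moves([
  [8.5,0.1,0,0,0],
  [8.5,0.1,0,0,0],
])

```text
time_s: 4.05
eef_pos: [461.4, 38.2, 13.1]
ee_rot: [-0.0, 1.0, 0.002, -0.002]
force: [-13.6, -1.2, 10.5]
grip_width: 0.996
```

apply_moves([
  [8.5,0.1,0,0,0],
  [8.5,0.1,0,0,0],
  [8.5,0,0,0,0],
])

```text
time_s: 4.3
eef_pos: [461.5, 38.3, 12.8]
ee_rot: [-0.0, 1.0, 0.002, -0.005]
force: [-20.2, -1.2, 14.0]
grip_width: 0.997
```

Run:
```python
from h import *
st(); im=shot("wrist","w3")
```

```text
t 4.30 tcp [461.5  38.3  12.8] q [-4.0e-04  1.0e+00  2.2e-03 -4.7e-03] F [-20.2  -1.2  14. ] w 0.997 j [-0.17  0.52  1.9  -0.    0.73  1.4 ]
```

View pics/w3.png

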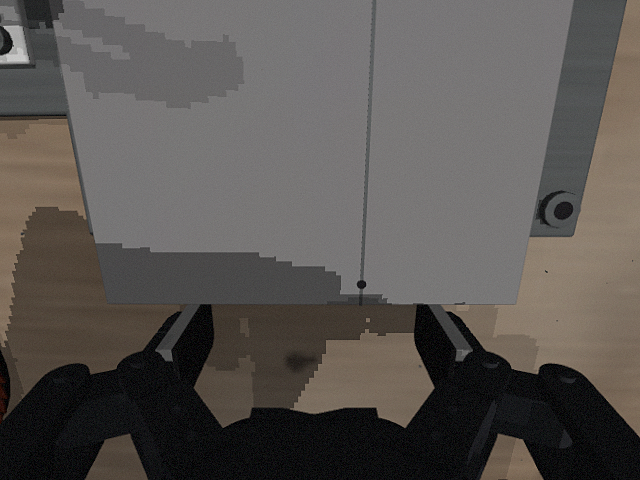

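apply_moves([
  [8.5,-0.3,0,0,0],
  [8.5,-1.0,0,0,0],
  [8.5,-1.0,0,0,0],
  [8.5,0,0,-3,0],
  [8.5,0,0,-3.5,0],
  [8.5,0,0,-3.5,0],
  [8.5,0,1,-3.5,0],
  [8.5,0,2,-3.5,0],
  [8.5,0.5,3,-3,0],
  [8.5,0.5,3.5,-2,0],
  [8.5,0.5,3.5,-2,0],
  [8.5,0.5,0,0,0],
])

```text
time_s: 5.35
eef_pos: [464.1, -96.7, 256.5]
ee_rot: [0.003, 1.0, -0.0, 0.004]
force: [-0.2, 0.1, -0.6]
grip_width: 0.996
```

apply_moves([
  [8.5,0,0,0,0],
  [8.5,0,0,0,0],
])

```text
time_s: 5.52
eef_pos: [462.3, -91.0, 252.1]
ee_rot: [-0.0, 1.0, 0.002, -0.0]
force: [-1.7, -0.4, -0.2]
grip_width: 0.993
```

Run:
```python
from h import *
st(); im=shot("wrist","w4")
cv2.imwrite("pics/w4a.png",cv2.resize(im[0:220,40:310],None,fx=2.7,fy=2.7,interpolation=cv2.INTER_CUBIC))
cv2.imwrite("pics/w4b.png",cv2.resize(im[0:250,350:640],None,fx=2.4,fy=2.4,interpolation=cv2.INTER_CUBIC))
```

```text
t 5.52 tcp [462.3 -91.  252.1] q [-2.0e-04  1.0e+00  1.9e-03 -1.0e-04] F [-1.7 -0.4 -0.2] w 0.993 j [-0.44  0.19  1.64  0.    1.32  1.12]
```

View pics/w4a.png

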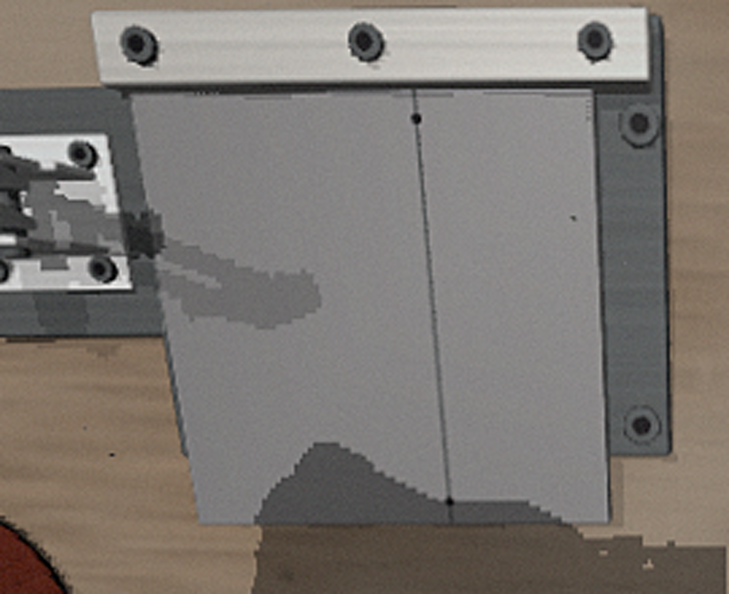

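View pics/w4b.png

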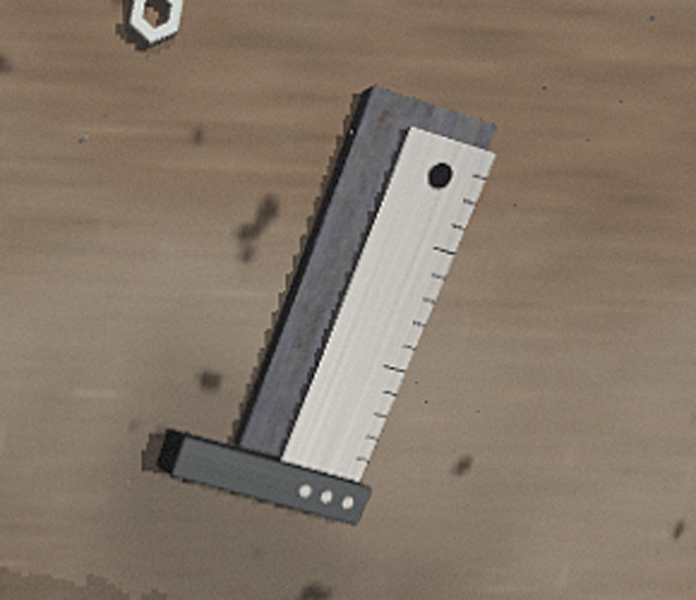

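Run:
```python
from h import *
a=lambda L:[(40+(u+.5)/2.7-.5,(v+.5)/2.7-.5) for u,v in L]
b=lambda L:[(350+(u+.5)/2.4-.5,(v+.5)/2.4-.5) for u,v in L]
f=w("w4",a([(103,82),(649,80)]),[33]*2); p=w("w4",a([(199,522),(609,521),(594,91),(134,97),(452,521),(415,91)]),[23]*6)
s=w("w4",b([(187,437),(174,475),(358,524),(371,486)]),[27]*4); bl=w("w4",b([(409,128),(495,154),(360,482),(282,460)]),[14]*4)
ang=lambda A,B:np.degrees(np.arctan2(*(B-A)[[1,0]]))
for n,x in(("fence",f),("plate",p),("stock",s),("blade",bl)): print(n,x.round(1).tolist())
print("fence",np.linalg.norm(f[1]-f[0]),ang(f[1],f[0])-90)
print("plate",[np.linalg.norm(p[(i+1)%4]-p[i]).round(1) for i in range(4)],ang(p[1],p[0])-90,ang(p[2],p[3])-90,ang(p[1],p[2]),ang(p[0],p[3]),"line",ang(p[4],p[5]))
print("stock",[np.linalg.norm(s[(i+1)%4]-s[i]).round(1) for i in range(4)],ang(s[3],s[0])-90,ang(s[2],s[1])-90,"blade",[np.linalg.norm(bl[(i+1)%4]-bl[i]).round(1) for i in range(4)],ang(bl[2],bl[1]),ang(bl[3],bl[0]))
```

```text
fence [[624.1, 122.0, 33.0], [623.8, -60.8, 33.0]]
plate [[473.6, 118.9, 23.0], [474.4, -41.0, 23.0], [622.8, -41.1, 23.0], [621.7, 118.1, 23.0], [474.2, 19.8, 23.0], [622.9, 20.3, 23.0]]
stock [[487.2, -208.1, 27.0], [470.7, -204.1, 27.0], [449.4, -287.8, 27.0], [466.5, -290.7, 27.0]]
blade [[610.1, -289.9, 14.0], [601.2, -326.9, 14.0], [465.6, -292.7, 14.0], [475.3, -255.9, 14.0]]
fence 182.83957556847042 -0.09312571082865873
plate [np.float64(159.9), np.float64(148.4), np.float64(159.1), np.float64(148.1)] 0.2930726965491601 0.383268564351269 -0.01873173524582294 -0.314520437221268 line 0.19019632024036814
stock [np.float64(16.9), np.float64(86.4), np.float64(17.3), np.float64(85.2)] -14.062198843526474 -14.305509365477434 blade [np.float64(38.1), np.float64(139.8), np.float64(38.0), np.float64(139.0)] -14.167168914571214 -14.151496325783027
```

apply_moves([
  [8.5,0.3,3.6,0,0],
  [8.5,0.3,3.7,0,0],
  [8.5,0.3,3.7,0,0],
  [8.5,0,3.7,0,0],
  [8.5,0,0,1.4,-0.12],
  [8.5,0,0,1.4,-0.12],
  [8.5,0,0,1.4,-0.12],
  [8.5,0,0,1.4,-0.12],
  [8.5,0,0,1.4,-0.12],
  [8.5,0,0,1.4,-0.12],
  [8.5,0,0,1.4,-0.12],
  [8.5,0,0,1.4,-0.12],
])

```text
time_s: 6.57
eef_pos: [471.8, -236.8, 139.3]
ee_rot: [-0.001, 0.884, 0.467, -0.0]
force: [0.1, -0.0, -0.2]
grip_width: 0.993
```

apply_moves([
  [8.5,0,0,1,-0.12],
  [6.0,0,0,1,-0.12],
  [4.0,0,0,1,-0.12],
  [4.0,0,0,0,0],
  [4.0,0,0,0,0],
  [4.0,0,0,0,0],
])

```text
time_s: 7.07
eef_pos: [472.1, -237.8, 110.9]
ee_rot: [0.0, 0.79, 0.614, 0.0]
force: [0.5, -0.3, -0.1]
grip_width: 0.47
```

Run:
```python
from h import *
st(); im=shot("wrist","w5")
```

```text
t 7.07 tcp [ 472.1 -237.8  110.9] q [2.000e-04 7.896e-01 6.136e-01 1.000e-04] F [ 0.5 -0.3 -0.1] w 0.470 j [-0.69  0.46  1.65  0.    1.03 -0.44]
```

View pics/w5.png

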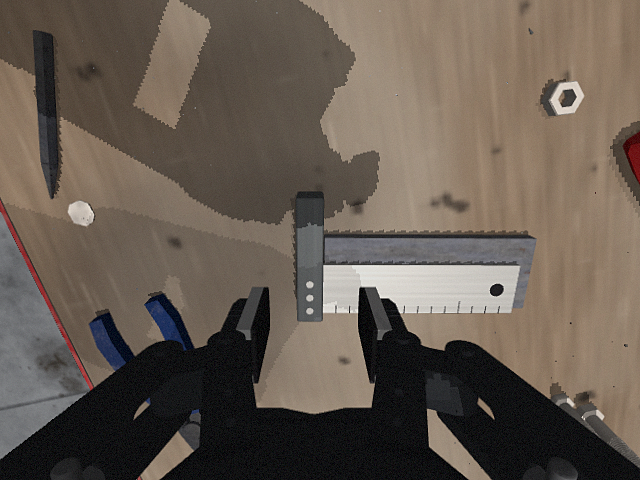

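Run:
```python
from h import *
im=cv2.imread("pics/w5.png")
cv2.imwrite("pics/w5a.png",cv2.resize(im[180:335,270:370],None,fx=3.8,fy=3.8,interpolation=cv2.INTER_CUBIC))
# predicted stock top corners, tool frame axes
ex=np.array([.9694,-.2453]);ey=np.array([.2453,.9694]);g=np.array([470.4,-239.9])
P=[np.r_[g+x*ex+y*ey,27] for x,y in((-9,36),(9,36),(9,-52),(-9,-52))]
print(pr("w5",P).round(1)); print(pr("w5",[np.r_[g+9*ex-14*ey,14],np.r_[g+149*ex-14*ey,14],np.r_[g+149*ex-52*ey,14]]).round(1))
```

```text
[[295.4 198.3]
 [324.1 198.2]
 [323.1 321.9]
 [297.5 322. ]]
[[323.  264.7]
 [520.1 264.3]
 [511.  311.9]]
```

View pics/w5a.png

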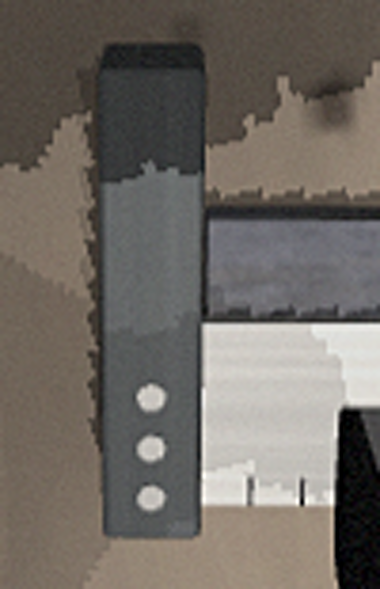

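apply_moves([
  [4.0,0,-0.1,2,0],
  [4.0,0,0,2,0],
  [4.0,0,0,2,0],
  [4.0,0,0,1.5,0],
  [4.0,0,0,0.8,0],
  [4.0,0,0,0.5,0],
  [4.0,0,0,0,0],
  [4.0,0,0,0,0],
])

```text
time_s: 7.78
eef_pos: [471.3, -238.3, 23.3]
ee_rot: [0.001, 0.789, 0.614, 0.0]
force: [-0.7, 0.4, -0.3]
grip_width: 0.47
```

Run:
```python
from h import *
st(); im=shot("wrist","w6"); im=shot("side","s6")
cv2.imwrite("pics/s6c.png",cv2.resize(im[140:290,270:420],None,fx=4,fy=4,interpolation=cv2.INTER_CUBIC))
```

```text
t 7.78 tcp [ 471.3 -238.3   23.3] q [6.000e-04 7.890e-01 6.144e-01 1.000e-04] F [-0.7  0.4 -0.3] w 0.470 j [-0.69  0.6   1.71  0.    0.83 -0.44]
```

View pics/w6.png

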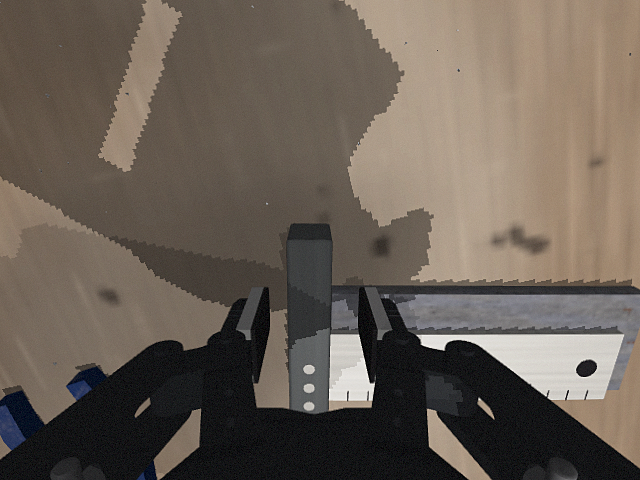

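View pics/s6c.png

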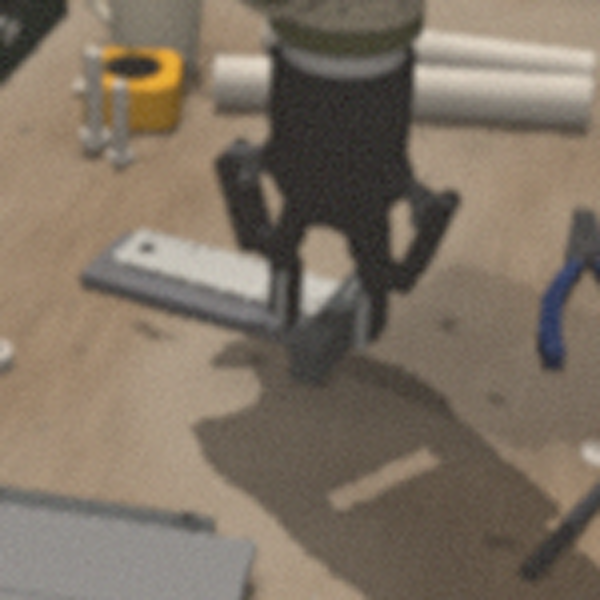

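apply_moves([
  [1.0,0,0,0,0],
  [1.0,0,0,0,0],
  [1.0,0,0,0,0],
  [1.0,0,0,0,0],
  [1.0,0,0,0,0],
], squeeze=90)

```text
time_s: 8.3
eef_pos: [470.8, -238.1, 23.3]
ee_rot: [0.0, 0.789, 0.615, -0.0]
force: [-3.3, 1.6, 7.8]
grip_width: 0.186
```

Run:
```python
from h import *
st()
```

```text
t 8.30 tcp [ 470.8 -238.1   23.3] q [ 1.000e-04  7.889e-01  6.146e-01 -1.000e-04] F [-3.3  1.6  7.8] w 0.186 j [-0.69  0.6   1.71 -0.    0.83 -0.44]
```

apply_moves([
  [1.0,0,0,-0.3,0],
  [1.0,0,0,-0.6,0],
  [1.0,0,0,-1.0,0],
  [1.0,0,0,-1.5,0],
  [1.0,0,0,-1.5,0],
  [1.0,0,0,-1.5,0],
  [1.0,0,0,-1.5,0],
  [1.0,0,0,0,0],
  [1.0,0,0,0,0],
])

```text
time_s: 9.05
eef_pos: [471.1, -238.1, 102.2]
ee_rot: [0.001, 0.789, 0.615, 0.0]
force: [0.1, -0.0, -2.1]
grip_width: 0.186
```

Run:
```python
from h import *
st(); im=shot("wrist","w7"); im=shot("side","s7")
cv2.imwrite("pics/s7c.png",cv2.resize(im[120:290,250:440],None,fx=4,fy=4,interpolation=cv2.INTER_CUBIC)[:600])
```

```text
t 9.05 tcp [ 471.1 -238.1  102.2] q [8.000e-04 7.888e-01 6.147e-01 2.000e-04] F [ 0.1 -0.  -2.1] w 0.186 j [-0.69  0.47  1.66  0.    1.   -0.44]
```

View pics/w7.png

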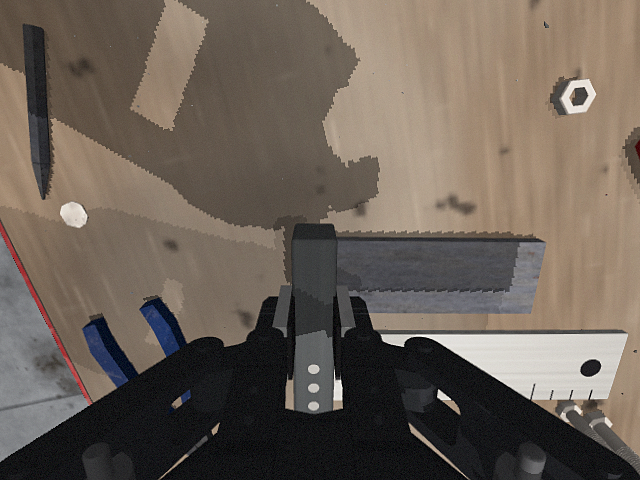

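View pics/s7c.png

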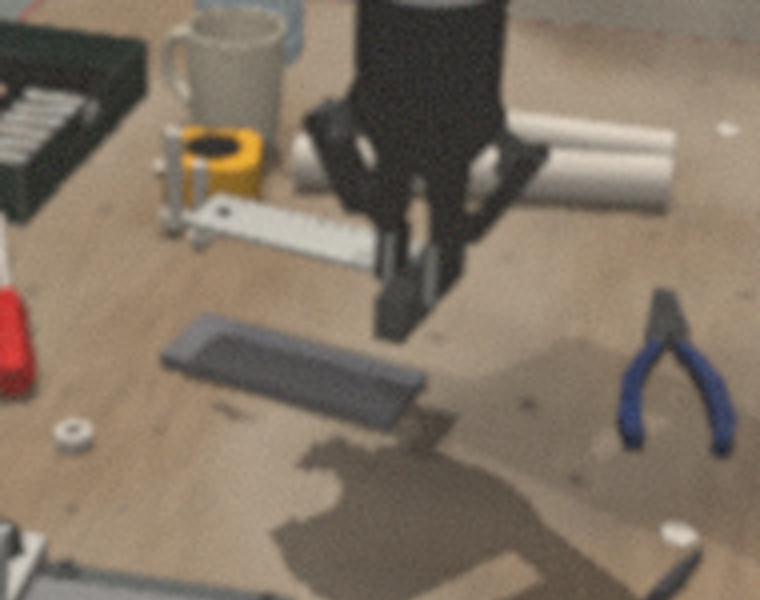

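Run:
```python
from h import *
th=2*np.arctan2(.6147,.7888)-np.pi/2; ex=np.array([np.cos(th),np.sin(th)]);ey=np.array([-ex[1],ex[0]])
g=np.array([471.1,-238.1])-1.9*ey; z=93
print(np.degrees(th)); 
print(pr("w7",[np.r_[g+x*ex+y*ey,zz] for x,y,zz in((-9,36,z+13),(9,36,z+13),(149,-14,z),(149,-52,z),(-9,-52,z+13))]).round(1))
im=cv2.imread("pics/w7.png")
cv2.imwrite("pics/w7a.png",np.hstack([cv2.resize(im[215:420,270:370],None,fx=2.9,fy=2.9,interpolation=cv2.INTER_CUBIC),cv2.resize(im[215:420,510:640],None,fx=2.9,fy=2.9,interpolation=cv2.INTER_CUBIC)]))
```

```text
-14.142497303301319
[[287.2 240.3]
 [333.7 240.3]
 [625.  332.1]
 [604.4 397.2]
 [291.5 420.4]]
```

View pics/w7a.png

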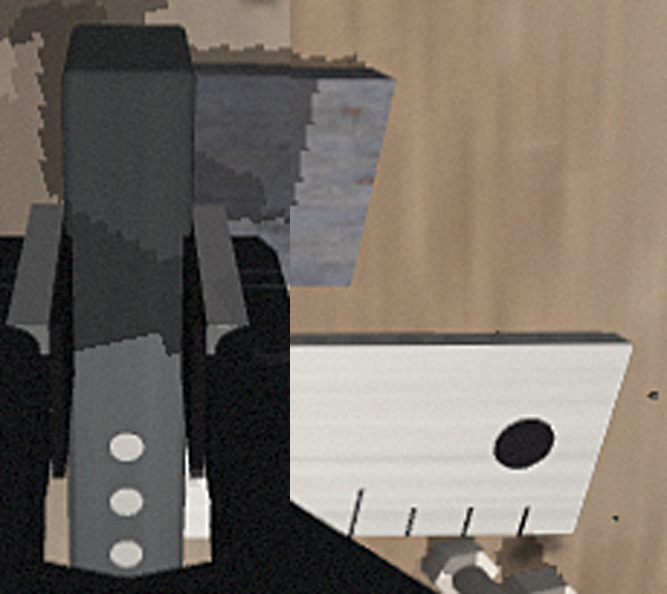

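Run:
```python
from h import *
th=2*np.arctan2(.6147,.7888)-np.pi/2; ex=np.array([np.cos(th),np.sin(th)]);ey=np.array([-ex[1],ex[0]])
t=np.array([471.1,-238.1])
im=cv2.imread("pics/w7.png"); g=cv2.cvtColor(im,cv2.COLOR_BGR2GRAY).astype(float)
# blade inner edge: per column dark->bright strongest gradient v 320..350
E=[]
for u in range(440,620,6):
    col=cv2.GaussianBlur(g,(5,3),0)[322:348,u]; d=np.diff(col); E.append((u,322+d.argmax()+.5))
E=np.array(E); print(np.polyfit(E[:,0],E[:,1],1), E[:3],E[-3:])
# outer edge bright->wood v 392..408
O=[(510,215+535/2.9)]
P=w("w7",E,[93.]*len(E))[:,:2]-t
L=np.c_[P@ex,P@ey]; c=np.polyfit(L[:,0],L[:,1],1); print("inner edge in TCP sq axes: slope deg",np.degrees(np.arctan(c[0])),"y at x=9,149",np.polyval(c,[9,149]),"expect -14-off")
S=[(270+64/2.9,215+71/2.9),(270+195/2.9,215+71/2.9),(270+183/2.9,215+555/2.9),(270+72.5/2.9,215+555/2.9)]
Q=w("w7",S,[106.]*4)[:,:2]-t; print("stock",np.c_[Q@ex,Q@ey].round(2))
B=[(510+342/2.9,215+345/2.9),(510+285/2.9,215+535/2.9)]
Q=w("w7",B,[93.]*2)[:,:2]-t; print("tip",np.c_[Q@ex,Q@ey].round(2))
```

```text
[-1.23875604e-16  3.33500000e+02] [[440.  333.5]
 [446.  333.5]
 [452.  333.5]] [[602.  333.5]
 [608.  333.5]
 [614.  333.5]]
inner edge in TCP sq axes: slope deg -0.49659035723108885 y at x=9,149 [-15.3948697  -16.60829923] expect -14-off
stock [[ -7.1   34.42]
 [ 10.36  34.42]
 [ 10.18 -45.75]
 [ -7.24 -45.74]]
tip [[150.76 -16.95]
 [151.43 -55.39]]
```

Run:
```python
from h import *
for n,r,t,q,z in(("w5",(340,355,500),(472.1,-237.8),(.7896,.6136),14),("w6",(400,4,600),(471.3,-238.3),(.7890,.6144),14),("w7",(440,0,614),(471.1,-238.1),(.7888,.6147),93)):
    im=cv2.imread(f"pics/{n}.png"); g=cv2.GaussianBlur(cv2.cvtColor(im,cv2.COLOR_BGR2GRAY).astype(float),(5,3),0)
    lo,hi={"w5":(255,275),"w6":(322,348),"w7":(322,348)}[n]
    E=[]
    for u in range({"w5":400,"w6":460,"w7":440}[n],r[2],5):
        d=np.diff(g[lo:hi,u]); i=d.argmax(); 
        if 0<i<len(d)-1: i=i+.5*(d[i-1]-d[i+1])/(d[i-1]-2*d[i]+d[i+1])
        E.append((u,lo+i+.5))
    E=np.array(E); c=np.polyfit(E[:,0],E[:,1],1); res=E[:,1]-np.polyval(c,E[:,0])
    yaw=2*np.arctan2(q[1],q[0])-np.pi/2
    P=w(n,E,[z]*len(E))[:,:2]; a=np.polyfit(P[:,0],P[:,1],1); print(n,"edge world deg",np.degrees(np.arctan(a[0])),"tool",np.degrees(yaw),"img slope",np.degrees(np.arctan(c[0])),res.std())
```

```text
w5 edge world deg -14.5764362431859 tool -14.298275001588152 img slope 0.2193542741971527 0.13167693985457862
w6 edge world deg -14.416976836490765 tool -14.183700697145813 img slope -0.20914858166026062 0.06737858354615643
w7 edge world deg -14.439750405931123 tool -14.142497303301319 img slope -0.172372845481139 0.051059821668731895
```

apply_moves([
  [1.0,0,0,-2,0],
  [1.0,1,0,-2,0],
  [1.0,2.5,-0.9,0,0],
  [1.0,3.3,-1.0,0,0],
  [1.0,3.3,-1.0,0,0],
  [1.0,3.3,-1.0,0,0],
  [1.0,3.3,-1.0,0,0],
  [1.0,3.3,-1.0,0,0],
  [1.0,3.3,-1.0,0,0],
  [1.0,3.0,-1.0,0,0],
  [1.0,2.4,-0.8,0,0],
  [1.0,1.2,-0.3,0,0],
])

```text
time_s: 10.15
eef_pos: [455.5, 76.6, 140.7]
ee_rot: [-0.001, 0.788, 0.615, -0.001]
force: [0.4, -0.2, -1.9]
grip_width: 0.182
```

apply_moves([
  [1.0,0,0,0,-0.08],
  [1.0,0,0,0,-0.1],
  [1.0,0,0,0,-0.07],
  [1.0,0,0,0,0],
  [1.0,0,0,0,0],
])

```text
time_s: 10.57
eef_pos: [456.4, 73.9, 140.9]
ee_rot: [-0.001, 0.707, 0.707, -0.0]
force: [-0.3, -0.3, -2.3]
grip_width: 0.182
```

Run:
```python
from h import *
s=st(); print(2*np.arctan2(s["ee_rot"][2],s["ee_rot"][1])-np.pi/2); im=shot("wrist","w8"); im=shot("side","s8")
```

```text
t 10.57 tcp [456.4  73.9 140.9] q [-5.000e-04  7.069e-01  7.073e-01 -4.000e-04] F [-0.3 -0.3 -2.3] w 0.182 j [-0.09  0.29  1.82  0.    1.04 -0.09]
0.0006824981745410241
```

View pics/w8.png

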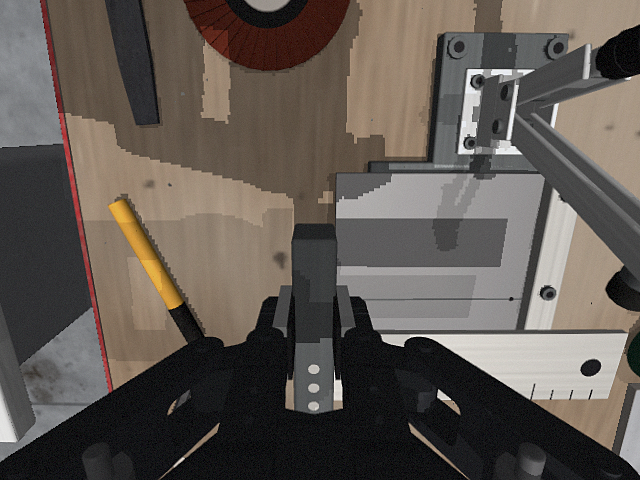

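View pics/s8.png

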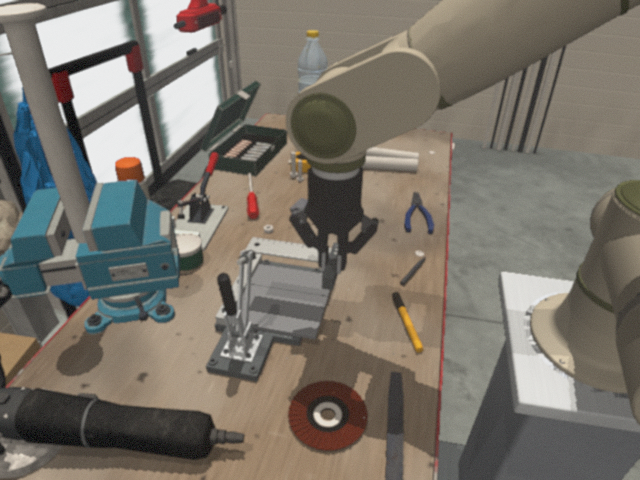

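Run:
```python
from h import *
im=cv2.imread("pics/w8.png")
cv2.imwrite("pics/w8a.png",cv2.resize(im[160:340,325:575],None,fx=3,fy=3,interpolation=cv2.INTER_CUBIC))
```

```text
(no output)
```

View pics/w8a.png

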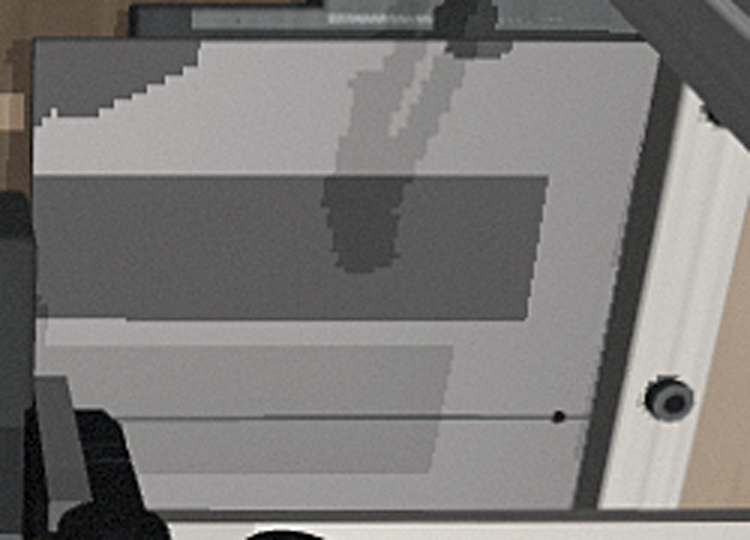

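Run:
```python
from h import *
a=lambda L:[(325+(u+.5)/3-.5,160+(v+.5)/3-.5) for u,v in L]
print(w("w8",a([(34,38),(35,180),(145,416),(560,417),(588,417),(658,40),(575,508)]),[23]*7).round(1))
print(w("w8",a([(686,85),(605,508)]),[33]*2).round(1))
im=cv2.imread("pics/w8.png"); g=cv2.GaussianBlur(cv2.cvtColor(im,cv2.COLOR_BGR2GRAY).astype(float),(5,3),0)
E=[]
for u in range(440,614,5):
    d=np.diff(g[322:348,u]); i=d.argmax(); E.append((u,322+i+.5+.5*(d[i-1]-d[i+1])/(d[i-1]-2*d[i]+d[i+1])))
P=w("w8",E,[131.7]*len(E)); c=np.polyfit(P[:,0],P[:,1],1); print("inner edge y at 465,610",np.polyval(c,[465,610]),np.degrees(c[0]))
```

```text
[[473.2 119.2  23. ]
 [474.1  84.6  23. ]
 [504.6  20.2  23. ]
 [615.5  19.8  23. ]
 [623.   19.7  23. ]
 [622.2 119.4  23. ]
 [624.5  -8.   23. ]]
[[624.2 110.3  33. ]
 [625.9  -1.8  33. ]]
inner edge y at 465,610 [58.01875521 57.62635494] -0.15505433998559875
```

apply_moves([
  [1.0,0,0,1.5,0],
  [1.0,0,0,2,0],
  [1.0,0,0,2,0],
  [1.0,0,0,2,0],
  [1.0,0,0,1.2,0],
  [1.0,0,0,0.8,0],
  [1.0,0,0,0.5,0],
  [1.0,0,0,0,0],
  [1.0,0,0,0,0],
])

```text
time_s: 11.42
eef_pos: [457.0, 73.8, 42.0]
ee_rot: [0.0, 0.706, 0.708, 0.0]
force: [0.3, -0.1, -2.3]
grip_width: 0.183
```

Run:
```python
from h import *
st(); im=shot("wrist","w9"); im=shot("side","s9")
cv2.imwrite("pics/s9c.png",cv2.resize(im[200:370,210:400],None,fx=4,fy=4,interpolation=cv2.INTER_CUBIC)[:600])
```

```text
t 11.42 tcp [457.   73.8  42. ] q [3.000e-04 7.062e-01 7.080e-01 2.000e-04] F [ 0.3 -0.1 -2.3] w 0.183 j [-0.09  0.46  1.9   0.    0.79 -0.1 ]
```

View pics/w9.png

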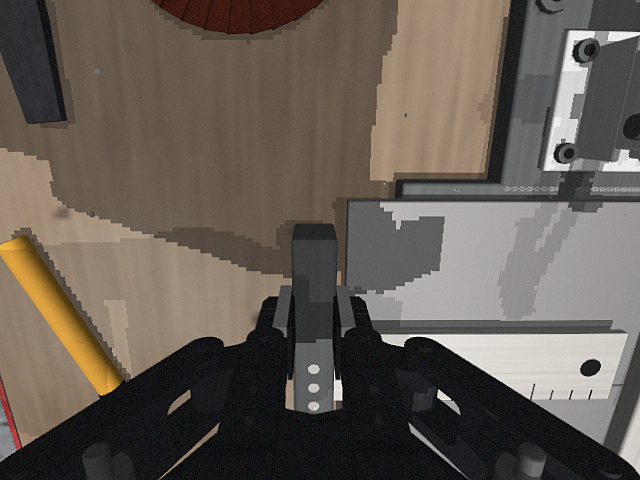

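View pics/s9c.png

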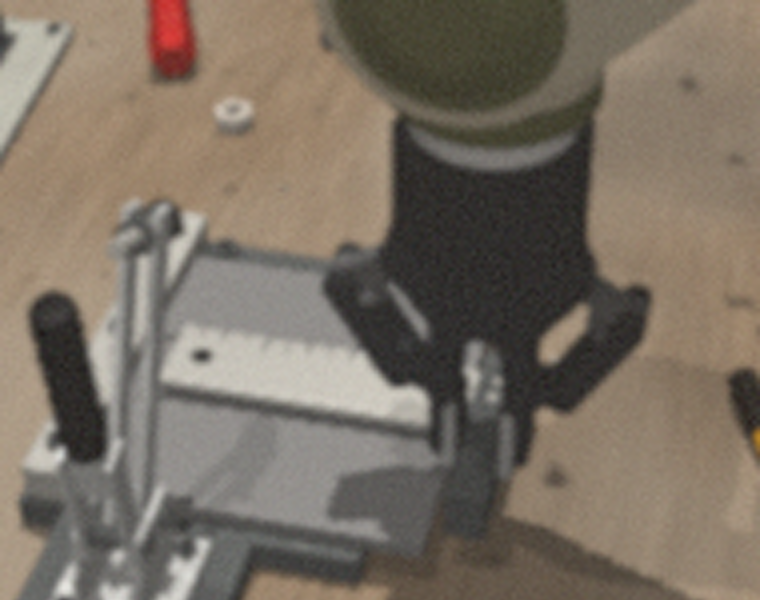

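apply_moves([
  [1.0,0,0,0.2,0],
  [1.0,0,0,0.2,0],
  [1.0,0,0,0.1,0],
  [1.0,0,0,0,0],
  [1.0,0,0,0,0],
])

```text
time_s: 11.93
eef_pos: [456.7, 73.9, 36.5]
ee_rot: [-0.0, 0.706, 0.708, -0.0]
force: [-0.3, 0.5, -1.2]
grip_width: 0.181
```

apply_moves([
  [1.0,0,0.2,0,0],
  [1.0,0,0.2,0,0],
  [1.0,0,0,0,0],
  [1.0,0,0,0,0],
])

```text
time_s: 12.27
eef_pos: [460.9, 73.9, 36.5]
ee_rot: [0.0, 0.706, 0.708, 0.0]
force: [0.5, 0.1, -1.6]
grip_width: 0.182
```

apply_moves([
  [1.0,0,0.1,0,0],
  [1.0,0,0.1,0,0],
  [1.0,0,0,0,0],
  [1.0,0,0,0,0],
])

```text
time_s: 12.6
eef_pos: [462.8, 73.9, 36.5]
ee_rot: [0.0, 0.706, 0.708, 0.0]
force: [0.6, -0.9, -1.8]
grip_width: 0.184
```

apply_moves([
  [1.0,0,0.1,0,0],
  [1.0,0,0,0,0],
  [1.0,0,0,0,0],
])

```text
time_s: 12.85
eef_pos: [463.2, 74.0, 36.5]
ee_rot: [-0.0, 0.706, 0.708, -0.0]
force: [-4.5, 0.4, 1.9]
grip_width: 0.182
```

apply_moves([
  [1.0,0,0.1,0,0],
  [1.0,0,0,0.05,0],
  [1.0,0,0,0,0],
  [1.0,0,0,0,0],
])

```text
time_s: 13.18
eef_pos: [463.3, 74.1, 36.3]
ee_rot: [-0.001, 0.706, 0.708, -0.001]
force: [-10.9, 0.3, 11.8]
grip_width: 0.187
```

Run:
```python
from h import *
st(); im=shot("wrist","w10"); im=shot("side","s10")
cv2.imwrite("pics/s10c.png",cv2.resize(im[200:370,210:400],None,fx=4,fy=4,interpolation=cv2.INTER_CUBIC)[:600])
```

```text
t 13.18 tcp [463.3  74.1  36.3] q [-0.0012  0.7058  0.7084 -0.0012] F [-10.9   0.3  11.8] w 0.187 j [-0.09  0.48  1.88 -0.    0.78 -0.1 ]
```

View pics/w10.png

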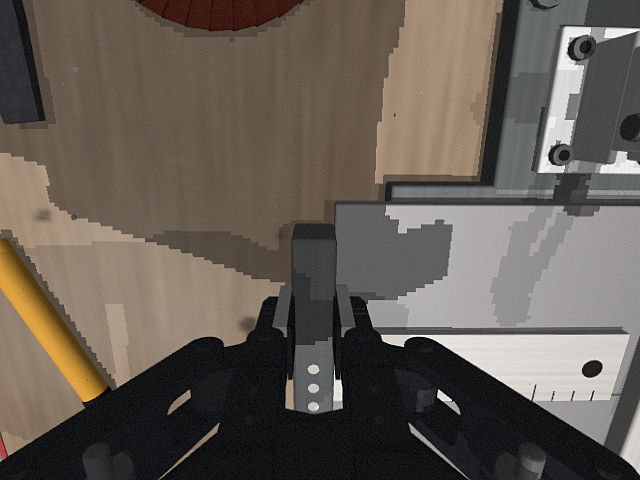

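View pics/s10c.png

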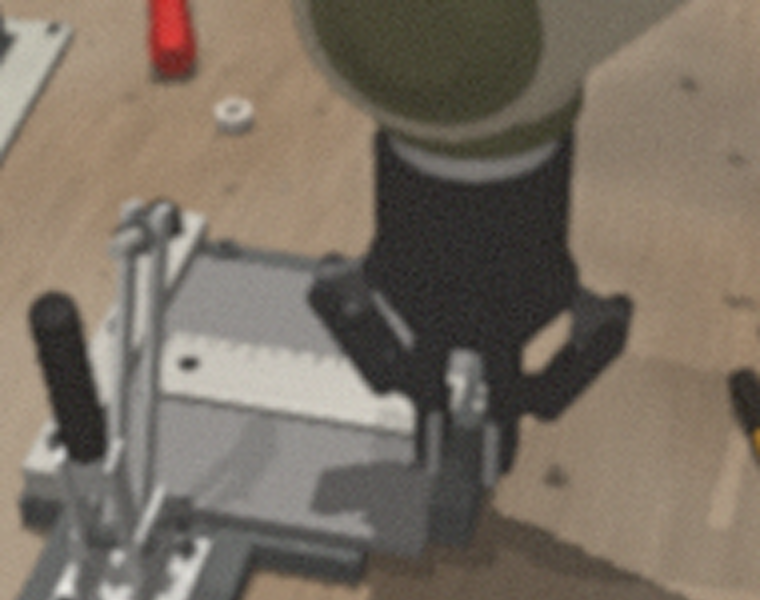

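apply_moves([
  [3.5,0,0,0,0],
  [3.5,0,0,0,0],
  [3.5,0,0,0,0],
  [3.5,0,0,-0.5,0],
  [3.5,0,0,-1.5,0],
  [3.5,0,0,-2.5,0],
  [3.5,0,0,-3.0,0],
  [3.5,0,0,-3.0,0],
  [3.5,0,0,-3.0,0],
  [3.5,0,0,-3.0,0],
])

```text
time_s: 14.12
eef_pos: [464.6, 73.9, 203.1]
ee_rot: [0.0, 0.706, 0.708, 0.0]
force: [0.2, -0.3, -0.6]
grip_width: 0.409
```

apply_moves([
  [3.5,-3,0,-1.0,0],
  [3.5,-3.5,0,-1.0,0],
  [3.5,-3.5,0,0,0],
  [3.5,-3.5,0,0,0],
  [3.5,-3.0,0,0,0],
  [3.5,0,0,0,0],
  [3.5,0,0,0,0],
])

```text
time_s: 14.7
eef_pos: [465.2, -92.2, 221.3]
ee_rot: [0.0, 0.707, 0.707, 0.0]
force: [-0.2, 0.5, 0.2]
grip_width: 0.41
```

Run:
```python
from h import *
st(); im=shot("wrist","w11")
```

```text
t 14.70 tcp [465.2 -92.2 221.3] q [2.000e-04 7.070e-01 7.072e-01 1.000e-04] F [-0.2  0.5  0.2] w 0.410 j [-0.44  0.22  1.68  0.    1.24 -0.44]
```

View pics/w11.png

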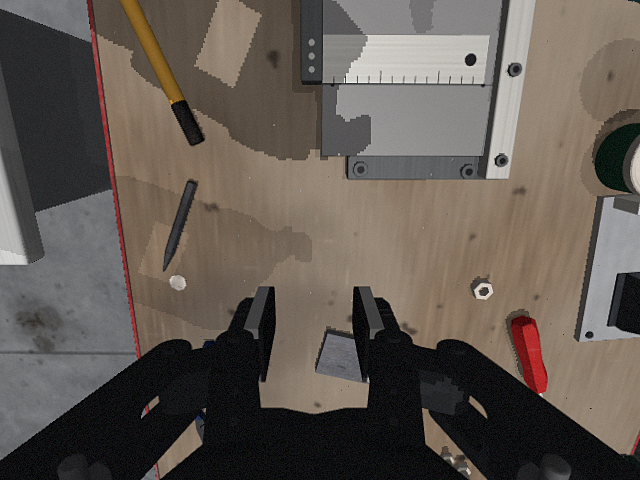

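Run:
```python
from h import *
im=cv2.imread("pics/w11.png")
cv2.imwrite("pics/w11a.png",cv2.resize(im[25:165,295:515],None,fx=3.6,fy=3.6,interpolation=cv2.INTER_CUBIC))
```

```text
(no output)
```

View pics/w11a.png

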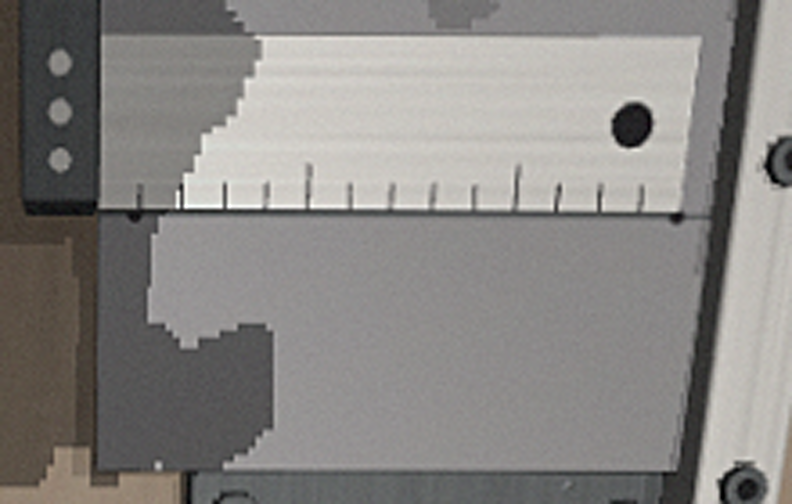

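Run:
```python
from h import *
n="s10"; k,d,T=cal(n); c=-T[:3,:3].T@T[:3,3]
for lab,p in(("free end",(53,297)),("grip low",(88,455)),("foot top",(150,215))):
    q=cv2.undistortPoints(np.array([[[210+p[0]/4,200+p[1]/4]]]),k,d)[0,0]; r=T[:3,:3].T@np.r_[q,1]
    X=c+r*(586-c[0])/r[0]; print(lab,X.round(0),np.degrees(np.arctan2(X[2]-54,X[1]-169.6)),np.hypot(X[2]-54,X[1]-169.6))
# arrays: second view w8 free end of handle
k,d,T=cal("w8"); c2=-T[:3,:3].T@T[:3,3]
for lab,p in(("w8 grip",(618,52)),("w8 foot",(628,290))):
    q=cv2.undistortPoints(np.array([[p]],float),k,d)[0,0]; r=T[:3,:3].T@np.r_[q,1]; X=c2+r*(586-c2[0])/r[0]; print(lab,X.round(0))
print([pr("side0",[[586,169.6,54],[586,150.6,49]]).round(0)])
```

```text
free end [586. 185. 183.] 83.18753740478463 130.35112237214005
grip low [586. 176. 100.] 82.01814681974672 46.88090098871107
foot top [586.  96. 152.] 126.85208620407589 122.70708165734939
w8 grip [586. 181. 112.]
w8 foot [586.  87. 146.]
[array([[237., 332.],
       [241., 326.]])]
```

The square sits on the line with both scribe dots just visible, at (332,85) and (483,85), and its stock is flush on the front edge. Next is the clamp: first I'll work out the handle's arc.

Run:
```python
import numpy as np
H=np.array([169.6,54.]); r=105
prev=None
ph=np.r_[1.50,1.40,np.arange(1.30,0.13,-0.09),0.14]
for i,p in enumerate(ph):
    d=np.array([np.cos(p),np.sin(p)]); n=np.array([-np.sin(p),np.cos(p)])
    C=H+r*d+9*n; t=C+np.array([-11,11]); print("%.2f"%p,t.round(1), "" if prev is None else ((t-prev)/10*[1,-1]).round(2)); prev=t
```

```text
1.50 [157.  170.4] 
1.40 [167.6 170. ] [1.05 0.04]
1.30 [178.  168.6] [1.04 0.14]
1.21 [187.2 166.4] [0.92 0.22]
1.12 [196.2 163.4] [0.9 0.3]
1.03 [204.9 159.6] [0.87 0.38]
0.94 [213.3 155.1] [0.83 0.45]
0.85 [221.1 149.8] [0.79 0.53]
0.76 [228.5 143.9] [0.74 0.6 ]
0.67 [235.3 137.3] [0.68 0.66]
0.58 [241.5 130.1] [0.62 0.72]
0.49 [247.  122.4] [0.55 0.77]
0.40 [251.8 114.2] [0.48 0.82]
0.31 [255.8 105.6] [0.4  0.86]
0.22 [259.1  96.7] [0.33 0.89]
0.14 [261.3  88.6] [0.22 0.81]
```

apply_moves([
  [3.5,3.3,1.7,0,0],
  [3.5,3.3,1.7,0,0],
  [0.5,3.3,1.7,0,0],
  [0,3.3,1.7,0,0],
  [0,3.3,1.7,0,0],
  [0,3.3,1.7,0,0],
  [0,3.0,1.7,0,0],
  [0,0,0.2,0,0],
  [0,0,0,0,0],
  [0,0,0,0,0],
], squeeze=40)

```text
time_s: 15.58
eef_pos: [584.9, 137.8, 220.9]
ee_rot: [-0.0, 0.706, 0.709, -0.0]
force: [0.6, -0.4, -0.8]
grip_width: 0.004
```

Run:
```python
from h import *
st(); im=shot("wrist","w12"); im=shot("side","s12")
```

```text
t 15.58 tcp [584.9 137.8 220.9] q [-1.000e-04  7.056e-01  7.086e-01 -3.000e-04] F [ 0.6 -0.4 -0.8] w 0.004 j [ 0.04  0.5   1.29 -0.    1.36  0.03]
```

View pics/w12.png

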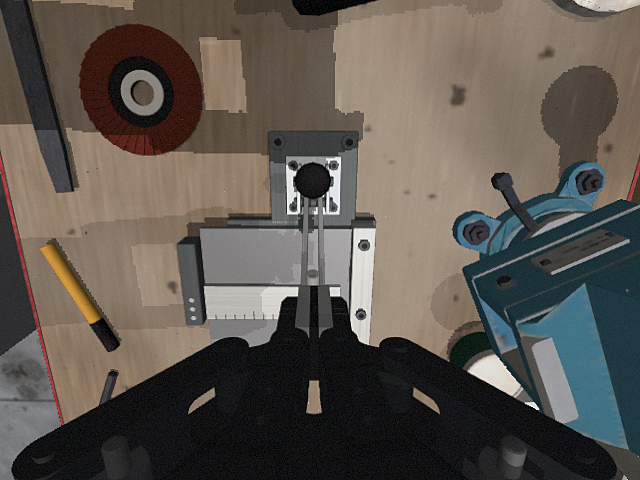

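View pics/s12.png

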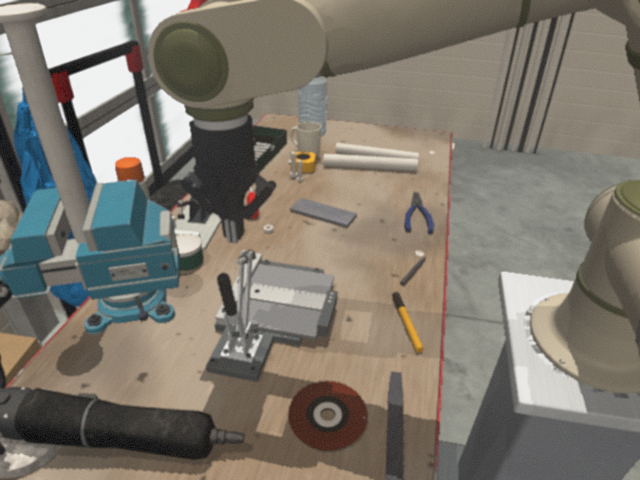

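Run:
```python
from h import *
def ray(n,p):
    k,d,T=cal(n); q=cv2.undistortPoints(np.array([[p]],float),k,d)[0,0]; r=T[:3,:3].T@np.r_[q,1]; return -T[:3,:3].T@T[:3,3], r/np.linalg.norm(r)
def tri(a,b):
    c1,r1=a;c2,r2=b; A=np.c_[r1,-r2]; s=np.linalg.lstsq(A,c2-c1,rcond=None)[0]; p=c1+s[0]*r1;q=c2+s[1]*r2; return ((p+q)/2).round(0),np.linalg.norm(p-q).round(1)
for a in((463,265),(507,318),(640,200)):
    for b in((165,185),(178,262),(80,240),(135,184),(85,235)):
        print(a,b,tri(ray("w12",a),ray("s12",b)))
im=cv2.imread("pics/s12.png"); cv2.imwrite("pics/s12c.png",cv2.resize(im[100:380,0:290],None,fx=2.1,fy=2.1))
```

```text
(463, 265) (165, 185) (array([613., 208., 327.]), np.float64(31.5))
(463, 265) (178, 262) (array([685., 130., 143.]), np.float64(4.8))
(463, 265) (80, 240) (array([673., 223., 272.]), np.float64(130.0))
(463, 265) (135, 184) (array([623., 220., 335.]), np.float64(63.5))
(463, 265) (85, 235) (array([670., 221., 275.]), np.float64(123.5))
(507, 318) (165, 185) (array([625., 194., 316.]), np.float64(28.8))
(507, 318) (178, 262) (array([750.,  51.,  76.]), np.float64(19.4))
(507, 318) (80, 240) (array([703., 193., 246.]), np.float64(130.4))
(507, 318) (135, 184) (array([636., 205., 323.]), np.float64(62.0))
(507, 318) (85, 235) (array([701., 190., 249.]), np.float64(123.2))
(640, 200) (165, 185) (array([627., 206., 321.]), np.float64(14.4))
(640, 200) (178, 262) (array([660., 199., 232.]), np.float64(62.8))
(640, 200) (80, 240) (array([783., 182., 187.]), np.float64(53.9))
(640, 200) (135, 184) (array([657., 204., 309.]), np.float64(41.0))
(640, 200) (85, 235) (array([770., 184., 200.]), np.float64(52.4))
```

View pics/s12c.png

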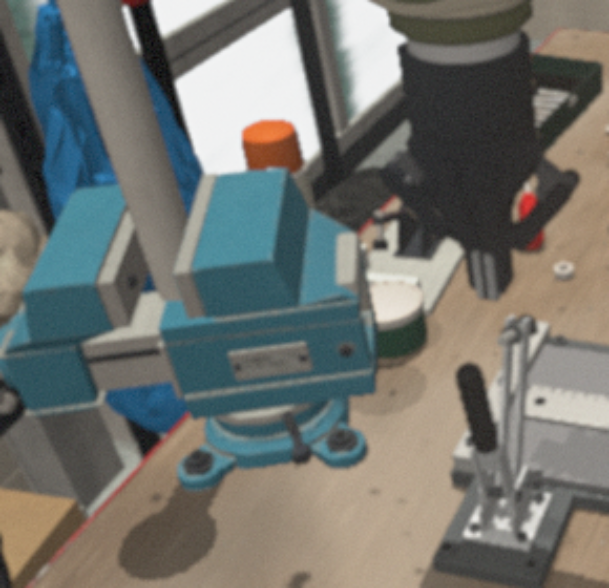

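apply_moves([
  [0,0,0.1,2,0],
  [0,0.5,0,2,0],
  [0,0.5,0,1,0],
  [0,0.5,0,0.1,0],
  [0,0.5,0,0,0],
  [0,0.5,0,0,0],
  [0,0.5,0,0,0],
])

```text
time_s: 16.27
eef_pos: [586.8, 167.8, 171.3]
ee_rot: [0.001, 0.706, 0.708, 0.001]
force: [-0.0, -0.0, -0.7]
grip_width: 0.006
```

apply_moves([
  [0,0.5,0,0.05,0],
  [0,0.5,0,0.1,0],
  [0,0.9,0,0.2,0],
  [0,0.9,0,0.3,0],
])

```text
time_s: 16.6
eef_pos: [586.7, 195.9, 164.1]
ee_rot: [0.001, 0.706, 0.708, 0.001]
force: [0.3, -3.0, 2.6]
grip_width: 0.002
```

apply_moves([
  [0,0.9,0,0.4,0],
  [0,0.85,0,0.45,0],
  [0,0.8,0,0.5,0],
  [0,0.75,0,0.6,0],
  [0,0.7,0,0.65,0],
  [0,0.6,0,0.7,0],
  [0,0.55,0,0.75,0],
  [0,0.5,0,0.8,0],
])

```text
time_s: 17.27
eef_pos: [586.1, 252.6, 114.3]
ee_rot: [-0.0, 0.706, 0.708, 0.0]
force: [0.7, 0.1, 3.3]
grip_width: -0.0
```

Run:
```python
from h import *
st(); im=shot("side","s13")
cv2.imwrite("pics/s13c.png",cv2.resize(im[140:380,130:400],None,fx=2.4,fy=2.4))
```

```text
t 17.27 tcp [586.1 252.6 114.3] q [-2.000e-04  7.060e-01  7.082e-01  1.000e-04] F [0.7 0.1 3.3] w -0.000 j [0.22 0.67 1.28 0.   1.19 0.22]
```

View pics/s13c.png

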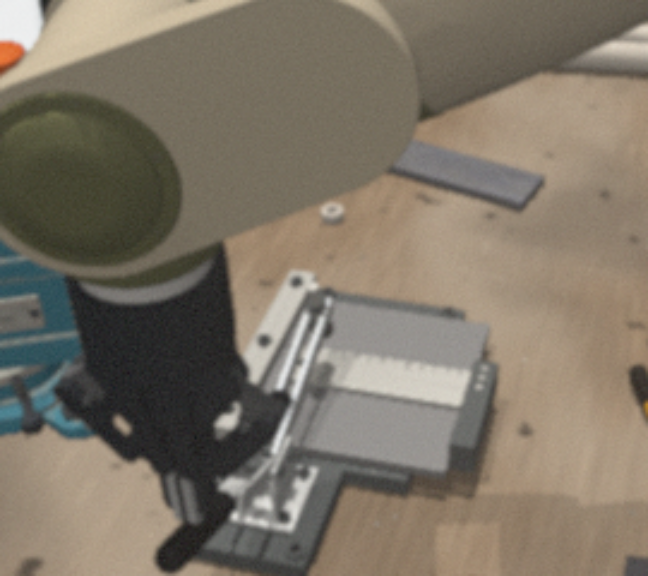

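apply_moves([
  [0,0.4,0,0.85,0],
  [0,0.3,0,0.85,0],
  [0,0.2,0,0.7,0],
  [0,0,0,0.2,0],
  [0,0,0,0,0],
])

```text
time_s: 17.73
eef_pos: [585.9, 260.8, 88.2]
ee_rot: [-0.0, 0.706, 0.708, -0.001]
force: [-0.9, 0.1, 0.2]
grip_width: -0.001
```

apply_moves([
  [0,0,0,0.1,0],
  [0,0,0,0.1,0],
  [0,0,0,0,0],
])

```text
time_s: 17.98
eef_pos: [586.3, 260.6, 87.6]
ee_rot: [0.0, 0.706, 0.708, 0.0]
force: [-1.7, 0.3, 3.1]
grip_width: -0.0
```

apply_moves([
  [0,0,0,0.1,0],
  [0,0,0,0.1,0],
  [0,0,0,0,0],
  [0,0,0,0,0],
])

```text
time_s: 18.32
eef_pos: [586.4, 260.7, 86.9]
ee_rot: [0.0, 0.706, 0.708, 0.0]
force: [-5.3, -0.7, 13.3]
grip_width: 0.002
```

apply_moves([
  [0,0,0,0.1,0],
  [0,0,0,0,0],
  [0,0,0,0,0],
])

```text
time_s: 18.57
eef_pos: [586.5, 260.7, 86.7]
ee_rot: [0.001, 0.706, 0.708, 0.001]
force: [-7.1, -2.1, 18.2]
grip_width: 0.004
```

apply_moves([
  [0,0,0,0.1,0],
  [0,0,0,0.1,0],
  [0,0,0,0,0],
  [0,0,0,0,0],
])

```text
time_s: 18.9
eef_pos: [586.7, 260.8, 86.3]
ee_rot: [0.001, 0.706, 0.708, 0.001]
force: [-12.0, -3.6, 29.2]
grip_width: -0.002
```

apply_moves([
  [0,0,0,-0.5,0],
  [0,0,0,-1.5,0],
  [0,0,0,-3,0],
  [0,-1,0,-3,0],
  [0,-2,0,-3,0],
  [0,-3,-1,-3,0],
  [0,-3.3,-1.5,-1,0],
  [0,-3.3,-1.5,0,0],
  [0,-3.3,-1.5,0,0],
  [0,-3.3,-1.5,0,0],
  [0,-3.3,-1.5,0,0],
  [0,-3.3,-1.5,0,0],
])

```text
time_s: 19.9
eef_pos: [486.2, 2.3, 230.7]
ee_rot: [0.0, 0.706, 0.708, -0.0]
force: [1.3, -0.0, 0.6]
grip_width: 0.004
```

apply_moves([
  [0,-3.3,-1,0,0],
  [0,-3.3,-1,0,0],
  [0,-3.3,0,0,0],
  [0,0,0,0,0],
  [0,0,0,0,0],
])

```text
time_s: 20.32
eef_pos: [467.4, -96.6, 230.6]
ee_rot: [-0.0, 0.707, 0.707, -0.0]
force: [0.6, 1.1, 0.4]
grip_width: -0.003
```

Run:
```python
from h import *
st(); im=shot("side","s14"); shot("wrist","w14"); 
cv2.imwrite("pics/s14c.png",cv2.resize(im[190:390,130:400],None,fx=2.9,fy=2.9,interpolation=cv2.INTER_CUBIC))
n="s14"; k,d,T=cal(n)
H=np.array([586,169.6,54])
for q in(0,.05,.1,.2): print(q,pr(n,[H+134*np.array([0,np.cos(q+.14),np.sin(q+.14)]),H+56*np.array([0,np.cos(q+.14),np.sin(q+.14)])]).round(1).tolist())
```

```text
t 20.32 tcp [467.4 -96.6 230.6] q [-1.000e-04  7.071e-01  7.071e-01 -1.000e-04] F [0.6 1.1 0.4] w -0.003 j [-0.45  0.22  1.65 -0.    1.27 -0.45]
0 [[199.3, 395.5], [222.5, 356.2]]
0.05 [[198.9, 391.7], [222.4, 354.7]]
0.1 [[198.6, 387.7], [222.4, 353.2]]
0.2 [[198.3, 379.2], [222.3, 349.8]]
```

View pics/s14c.png

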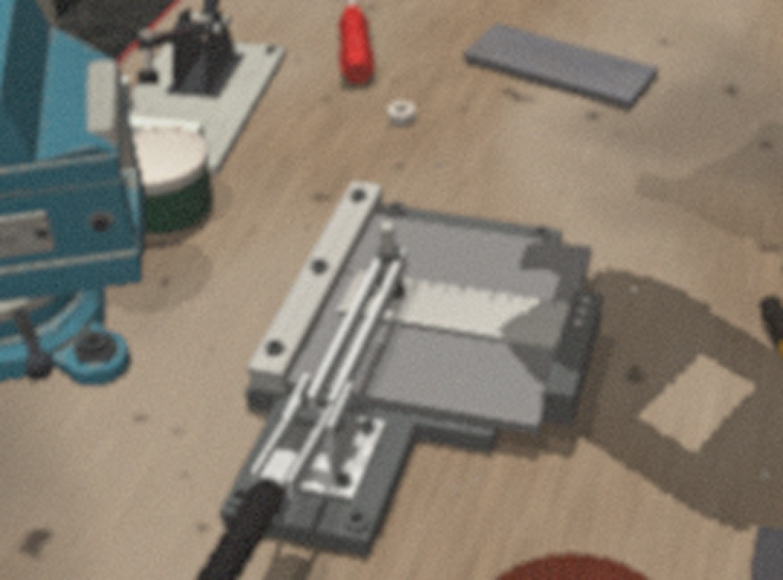

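View pics/w14.png

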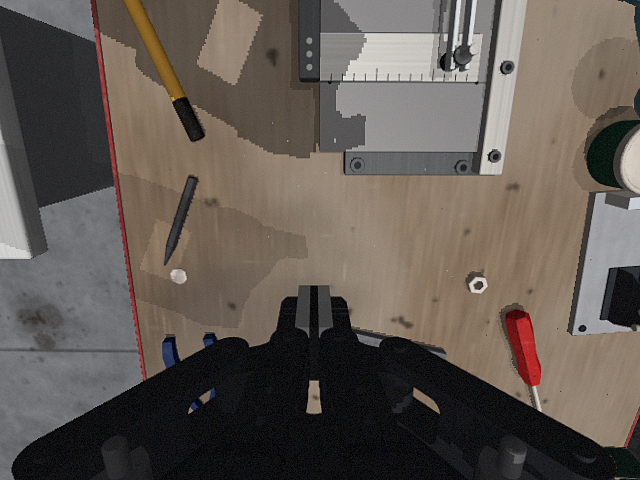

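Check the handle angle and the final square and line geometry more closely.

Run:
```python
from h import *
im=cv2.imread("pics/s14.png"); c=cv2.resize(im[340:410,170:250],None,fx=6,fy=6,interpolation=cv2.INTER_CUBIC)
im=cv2.imread("pics/w14.png"); e=cv2.resize(im[25:165,295:505],None,fx=3.6,fy=3.6,interpolation=cv2.INTER_CUBIC)
cv2.imwrite("pics/s14d.png",c); cv2.imwrite("pics/w14a.png",e)
```

```text
(no output)
```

View pics/s14d.png

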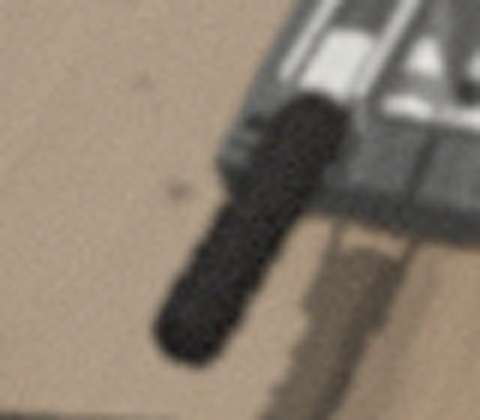

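View pics/w14a.png

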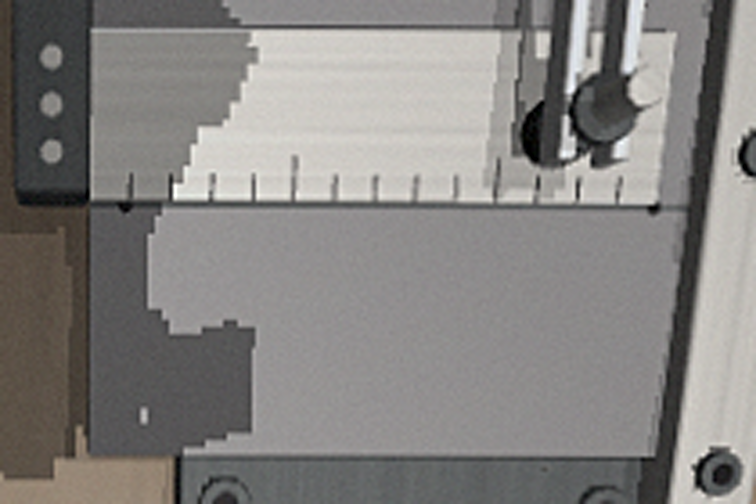

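Run:
```python
from h import *
a=lambda L:[(295+(u+.5)/3.6-.5,25+(v+.5)/3.6-.5) for u,v in L]
print("plate rear",w("w14",a([(709,28),(658,455)]),[23]*2).round(1).tolist(),"front",w("w14",a([(90,210),(90,455)]),[23]*2).round(1).tolist())
print("fence",w("w14",a([(738,28),(681,455)]),[33]*2).round(1).tolist())
print("stock face(blade top)",w("w14",a([(90,29),(90,201)]),[27,27]).round(1).tolist(),"blade outer",w("w14",a([(92,203),(658,203)]),[27]*2).round(1).tolist())
print("line dots",w("w14",a([(125,207),(654,209)]),[23]*2).round(1).tolist())
st()
```

```text
plate rear [[623.2, 60.8, 23.0], [624.2, -40.2, 23.0]] front [[473.6, 18.8, 23.0], [474.1, -40.9, 23.0]]
fence [[625.5, 58.6, 33.0], [625.6, -39.5, 33.0]]
stock face(blade top) [[473.3, 58.5, 27.0], [473.6, 20.5, 27.0]] blade outer [[474.1, 20.0, 27.0], [614.1, 20.9, 27.0]]
line dots [[482.4, 19.6, 23.0], [615.1, 20.0, 23.0]]
t 20.42 tcp [467.6 -94.8 230.7] q [-2.000e-04  7.060e-01  7.082e-01  0.000e+00] F [-0.   0.8 -0.2] w -0.001 j [-0.45  0.22  1.65  0.    1.27 -0.45]
```

Run:
```python
from h import *
for n in("w14","w4"):
    im=cv2.imread(f"pics/{n}.png"); g=cv2.cvtColor(im,cv2.COLOR_BGR2GRAY)
    if n=="w14":
        for v in(100,120,135): print(v,list(zip(range(472,496),g[v,472:496])))
        cv2.imwrite("pics/w14z.png",cv2.resize(im[28:160,460:520],None,fx=4.5,fy=4.5,interpolation=cv2.INTER_NEAREST))
    else:
        for u in(100,130,180,240): print(u,list(zip(range(24,44),g[24:44,u])))
```

```text
100 [(472, np.uint8(139)), (473, np.uint8(137)), (474, np.uint8(135)), (475, np.uint8(135)), (476, np.uint8(136)), (477, np.uint8(134)), (478, np.uint8(133)), (479, np.uint8(140)), (480, np.uint8(136)), (481, np.uint8(137)), (482, np.uint8(137)), (483, np.uint8(104)), (484, np.uint8(42)), (485, np.uint8(55)), (486, np.uint8(44)), (487, np.uint8(48)), (488, np.uint8(68)), (489, np.uint8(126)), (490, np.uint8(180)), (491, np.uint8(202)), (492, np.uint8(194)), (493, np.uint8(199)), (494, np.uint8(193)), (495, np.uint8(194))]
120 [(472, np.uint8(138)), (473, np.uint8(138)), (474, np.uint8(139)), (475, np.uint8(136)), (476, np.uint8(140)), (477, np.uint8(134)), (478, np.uint8(138)), (479, np.uint8(140)), (480, np.uint8(122)), (481, np.uint8(49)), (482, np.uint8(56)), (483, np.uint8(46)), (484, np.uint8(56)), (485, np.uint8(57)), (486, np.uint8(95)), (487, np.uint8(171)), (488, np.uint8(202)), (489, np.uint8(196)), (490, np.uint8(199)), (491, np.uint8(198)), (492, np.uint8(196)), (493, np.uint8(195)), (494, np.uint8(193)), (495, np.uint8(195))]
135 [(472, np.uint8(140)), (473, np.uint8(142
[... 1467 characters left out ...]
t8(88)), (31, np.uint8(37)), (32, np.uint8(42)), (33, np.uint8(80)), (34, np.uint8(107)), (35, np.uint8(129)), (36, np.uint8(141)), (37, np.uint8(131)), (38, np.uint8(136)), (39, np.uint8(133)), (40, np.uint8(133)), (41, np.uint8(138)), (42, np.uint8(137)), (43, np.uint8(132))]
240 [(24, np.uint8(202)), (25, np.uint8(206)), (26, np.uint8(203)), (27, np.uint8(204)), (28, np.uint8(189)), (29, np.uint8(133)), (30, np.uint8(49)), (31, np.uint8(43)), (32, np.uint8(39)), (33, np.uint8(146)), (34, np.uint8(114)), (35, np.uint8(146)), (36, np.uint8(147)), (37, np.uint8(144)), (38, np.uint8(139)), (39, np.uint8(139)), (40, np.uint8(141)), (41, np.uint8(142)), (42, np.uint8(142)), (43, np.uint8(139))]
```

View pics/w14z.png

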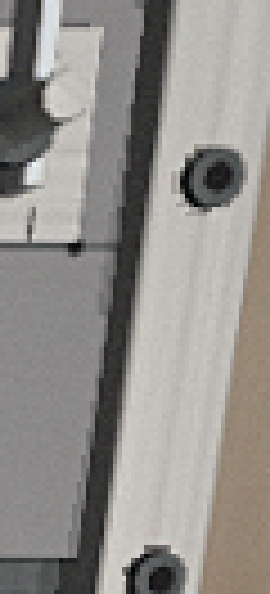

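Run:
```python
from h import *
for v,p,f in((100,483.4,488.9),(120,480.5,486.2),(135,478.6,484.1)):
    P=w("w14",[(p,v)],[23])[0]; F=w("w14",[(f,v)],[33])[0]; print("w14",P.round(1),F.round(1),(F-P)[0].round(2))
for u,p,f in((100,34.3,30.4),(130,34.6,30.0),(180,33.2,29.6),(240,32.6,29.2)):
    P=w("w4",[(u,p)],[23])[0]; F=w("w4",[(u,f)],[33])[0]; print("w4",P.round(1),F.round(1),(F-P)[0].round(2))
```

```text
w14 [623.5   5.4  23. ] [623.9   4.7  33. ] 0.37
w14 [623.3 -12.1  23. ] [623.9 -12.2  33. ] 0.63
w14 [623.3 -25.5  23. ] [623.8 -25.3  33. ] 0.51
w4 [622.7 107.8  23. ] [623.6 101.8  33. ] 0.86
w4 [622.2  79.6  23. ] [623.6  74.3  33. ] 1.44
w4 [623.1  32.8  23. ] [623.7  29.   33. ] 0.59
w4 [623.4 -22.9  23. ] [623.8 -24.9  33. ] 0.42
```

Run:
```python
from h import *
st(); print(ctrl.finish_job())
```

```text
t 20.42 tcp [467.6 -94.8 230.7] q [-2.000e-04  7.060e-01  7.082e-01  0.000e+00] F [-0.   0.8 -0.2] w -0.001 j [-0.45  0.22  1.65  0.    1.27 -0.45]
the job is handed in; nothing more can be done
None
```

I set the plate up for the cut and handed the job in at 20.4 s. I pushed the plate back to the fence with about 20 N and laid the square on it with its stock against the plate's front edge. I then pushed the clamp handle down with closed fingers and pressed it to about 29 N.

What my last checks showed:

- **Plate:** its rear edge is about 0.4–0.6 mm from the fence on the right, from edge positions in the last picture. My first rough picks from that picture gave 1.4–2.3 mm. Earlier, after the push, the left side read 0.9–1.4 mm; I did not re-check it after clamping. All of these are under the 2.5 mm limit.
- **Square:** the stock face matches the plate's front edge within about 0.5 mm. The blade's outer edge lies within about 1 mm of the scribed line at both ends.
- **Clamp:** the handle matches the drawn position for about 0 rad, to within roughly 0.05 rad in the side picture. The foot sits on the blade in the pictures, but I could not measure its force on the blade.
- **Robot:** the arm is clear of everything.

One disagreement: the camera put the square 1.6 mm off the jaw centre once it was gripped. I followed the camera, and contact with the plate came where it predicted.

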